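Sort racking-leg extensions onto their gauge rails and book them in

ROBOT

A 7-joint arm with a two-finger parallel gripper is mounted at the origin on the work surface. World frame = base frame: x ahead of the robot, y to its left, z up, the work surface at z = 0. Lengths are in m, angles in rad, forces in N, time in s.
With the tool pointing down it reaches from about 0.425 to 0.925 m from the base axis. Payload 6.8 kg.
Tool frame: the origin (TCP) lies midway between the tips of the shut fingers; the grasp point (between the pads) lies 19 mm behind it; x points along the fingers, z is the direction in which the jaws open and shut, and the axes are right-handed (so a half turn about x gives the same grasp; the last joint's range is limited). The gripper opens to 88 mm and grips with 3 to 60 N. Pads are 20 mm wide; open, the fingers measure 115 mm over their backs; the gripper's body (75 mm by 178 mm) begins 61 mm behind the grasp point.
Start: joints at [1.03, 0.477, 0.022, 1.555, -0.011, 1.109, -0.083], TCP at [0.283, -0.613, 0.184] pointing down, gripper open.
Joint ranges: [-2.96, 2.96], [-0.34, 2.1], [-1.41, 1.46], [0.24, 2.44], [-1.37, 4.51], [0.17, 1.92], [-2.96, 2.96]. Speed limits (rad/s): [2.39, 2.39, 3.14, 3.14, 3.14, 3.14, 3.14].

INTERFACE

Orientations are given as a rotation vector (axis times angle).
In Python, from plant import ctrl gives the robot as it stands.
- The arm moves only by the tool jog_arm, never from a script. Its argument "series" is text: rows parted by semicolons, each of 7 numbers parted by spaces: the shift along the tool's x, y, z in mm, then the turn, a rotation vector about the tool's x, y, z in rad, then the finger opening in mm, from 0 to 87.8. In form: tx ty tz wx wy wz jaw; .... A call has exactly 5 rows; each row shifts and turns the commanded pose from where the row before left it, along the tool's axes as they then stand; what a row does not reach is not made up. A row lasts 1/12 s, in which the tool goes at most 41.7 mm and 7.16 degrees, less where a joint would pass 70% of its speed; a pose out of reach is approached as far as the arm can. A call with a gripper value outside its range is refused whole. The fingers move at their own pace and stop on an object; "newtons" is the grip in N (left out, the last holds). Time passes only in rows, so rows that do not move let the fingers close, or fill a call up. It gives the time, the measured TCP pose, the force and the opening at its end, in the units of the state.
- ctrl.read_state(): the state, without advancing time (a new reading comes with each control period).
- ctrl.snapshot(name): name is "scene" or "side" or "wrist"; returns (picture, depth): 384x512x3 uint8, red, green, blue; 384x512 float32, m along the optical axis (not along the pixel's ray), 0 where there is no reading.
- ctrl.camera_model(name): a dict with "K" (3x3 intrinsics, pixels), "R" (3x3) and "t" (3): a world point X has camera coordinates R X + t. Camera axes: x right, y down, z forward; pixel columns grow to the right and rows downward; lengths in m; the calibration is good to about 2 mm. A picture is of the moment at which its call begins: read the wrist's pose just before it. camera_model takes no time and is no camera call; for the wrist camera it gives the pose at the moment of the call.
- ctrl.job_done(): hands the job in, once; it reports no verdict.
The state is a dict: "time": time; "q": joint angles; "joint_vel": joint speeds; "joint_efforts": joint torques, N m; "ee_pos": TCP position; "orientation": TCP orientation; "wrist_force": force on the tool from outside, world axes, zero at the start; "wrist_torque": the same for the moment, N m; "gripper_width": opening from 0.0 (shut) to 1.0 (fully open).
Only numpy, scipy, OpenCV 4.12 (cv2) and the standard library are available. Lean on these libraries where they do the work, as an engineer would, in place of code of your own. Each camera call takes 0.05 s, during which the arm holds its last target.

TASK

Put every leg extension on the rail made for its length (long, middle or short) and push it home: flush against the side fence and hard up against the end stop, or, if its twin is already there, hard up against the end of its twin. When all that are on the bench are home, press the push button right down and let it come up, to book them in; leave the tape roll, carton and parts bin where they are.

Things in the scene. Friction and masses are not known exactly. Their poses are not given: they have to be found in the camera images.
- long_a_centre (a point): centre of one of the two long leg extensions: square aluminium tube with black end caps, 120 mm long (its x axis), 36 x 36 mm in section, about 228 g; starts lying on the bench, any of its four long faces may be down. It may be absent
- long_b_centre (a point): centre of one of the two long leg extensions: square aluminium tube with black end caps, 120 mm long (its x axis), 36 x 36 mm in section, about 228 g; starts lying on the bench, any of its four long faces may be down. It may be absent
- mid_a_centre (a point): centre of one of the two middle-length leg extensions: square aluminium tube with black end caps, 95 mm long (its x axis), 36 x 36 mm in section, about 180 g; starts lying on the bench, any of its four long faces may be down. It may be absent
- mid_b_centre (a point): centre of one of the two middle-length leg extensions: square aluminium tube with black end caps, 95 mm long (its x axis), 36 x 36 mm in section, about 180 g; starts lying on the bench, any of its four long faces may be down. It may be absent
- short_a_centre (a point): centre of one of the two short leg extensions: square aluminium tube with black end caps, 70 mm long (its x axis), 36 x 36 mm in section, about 133 g; starts lying on the bench, any of its four long faces may be down. It may be absent
- short_b_centre (a point): centre of one of the two short leg extensions: square aluminium tube with black end caps, 70 mm long (its x axis), 36 x 36 mm in section, about 133 g; starts lying on the bench, any of its four long faces may be down. It may be absent
- rail_long_corner (a point): rail for long pieces, lane 240 mm long, just two 120 mm pieces end to end. Point: corner on the lane floor where end stop and side fence meet; +x along the lane into the stop, +y into the fence, z up. A piece home in the corner has its centre at x -60, y -18, z +18 mm from here; a second one behind it at x -180 mm
- rail_mid_corner (a point): rail for middle-length pieces, lane 190 mm long, just two 95 mm pieces end to end. Point: corner on the lane floor where end stop and side fence meet; +x along the lane into the stop, +y into the fence, z up. A piece home in the corner has its centre at x -47.5, y -18, z +18 mm from here; a second one behind it at x -142.5 mm
- rail_short_corner (a point): rail for short pieces, lane 140 mm long, just two 70 mm pieces end to end. Point: corner on the lane floor where end stop and side fence meet; +x along the lane into the stop, +y into the fence, z up. A piece home in the corner has its centre at x -35, y -18, z +18 mm from here; a second one behind it at x -105 mm
- board: fixed plywood board 290 x 270 x 12 mm with three grey rails side by side, 80 mm apart, end stops in line at +x, in varying order. Each lane: floor 18 mm above the bench, 54 mm wide, steel end stop 24 mm high and side fence 12 mm high x 12 mm thick on its +y side along the whole lane; open at the near end, on the other side and above. Origin under the board
- confirm (a joint): travel of the push button in m: 0 up, 0.008 fully down; springs back; fully down takes 5 N
- confirm_top (a point): centre of the top face of the push button (40 mm across, grey, pressed straight down) on its grey housing on the bench
- tape_roll: roll of packing tape lying flat, 104 mm across, 48 mm high, origin under its centre; bystander
- carton: small closed cardboard carton 90 x 150 x 60 mm, origin under its centre; bystander
- parts_bin: black open parts bin 170 x 110 x 75 mm, origin under its centre; bystander

How it is judged:
By the outcome, as a careful person would: the job done as asked, in the order asked, and still so for the second after the job is handed in, with the robot touching nothing.
Of long_a, long_b, mid_a, mid_b, short_a, short_b only 4 to 6 are there at a start; the rules pass over those that are not, and their reading is None.
At some moment in a run one of long_a, long_b, mid_a, mid_b, short_a, short_b may be knocked a few centimetres aside while the robot is not near it.
Once in a run the grip may slacken for a moment while it holds something.
It also fails if it takes over 210 s, if anything falls off the work surface, if the arm or the gripper's body presses on something with over 40 N, if the wrist force passes 120 N, or if a joint passes its speed limit or range.

## Working session

There is one attempt and no reset: what is moved stays moved. The work goes in short steps, Python scripts to look and compute and a tool call to move; the robot and the scene stay as the last step left them, time stands still between calls to the robot, and variables do not carry over. Pictures are saved under pics/ and viewed, and the job is handed in when it is done.

Besides the shell and the picture viewer there is one more tool, called after ">>>" by a JSON object that holds its "name" and its "arguments". jog_arm: Moves the arm, as the interface text tells. Its arguments: {"type":"object","properties":{"series":{"type":"string"},"newtons":{"type":"number"}},"required":["series"]}

```bash
ls; mkdir -p pics
python3 - <<'E'
from plant import ctrl
import cv2,numpy as np
print(ctrl.read_state())
for n in ["scene","side","wrist"]:
    m=ctrl.camera_model(n); p,d=ctrl.snapshot(n)
    print(n,m)
    cv2.imwrite(f"pics/{n}0.png",p[:,:,::-1]); np.savez(f"pics/{n}0.npz",p=p,d=d,**m)
E
```

```text
pics
{'time': 0.0, 'q': array([ 1.0299006 ,  0.47779513,  0.02233419,  1.55640324, -0.01151787,
        1.10933487, -0.08306468]), 'joint_vel': array([-4.91259041e-05,  2.20956703e-04,  5.23328639e-04,  1.77199894e-04,
       -6.22437871e-04,  3.80210438e-04, -9.62991335e-04]), 'joint_efforts': array([-7.75724675e-05, -5.82862365e+01,  1.53430402e+00, -2.72616506e+01,
       -5.43592090e-02,  1.67771964e-02,  1.83421498e-04]), 'ee_pos': array([ 0.28281402, -0.61216392,  0.18300539]), 'orientation': array([ 0.88565442,  1.38504863, -0.88421379]), 'wrist_force': array([ 0.11400506, -0.85081147,  0.06365258]), 'wrist_torque': array([0.03559872, 0.0057611 , 0.02015543]), 'gripper_width': 0.9975385285881198}
scene {'K': array([[388.42416636,   0.        , 254.95530421],
       [  0.        , 388.42416636, 194.90983467],
       [  0.        ,   0.        ,   1.        ]]), 'R': array([[-0.84367026,  0.53686042, -0.00117277],
       [ 0.44961858,  0.70537359, -0.54798835],
       [-0.29336601, -0.46284878, -0.83648514]]), 't': array([ 0.49131567, -0.26978985,  1.61029225])}
side {'K': array([[346.95240116,   0.        , 254.50872496],
       [  0.        , 346.95240116, 189.24834574],
       [  0.        ,   0.        ,   1.        ]]), 'R': array([[ 0.98882789, -0.14855786,  0.01224635],
       [-0.0912594 , -0.66829861, -0.73827413],
       [ 0.11786064,  0.72890845, -0.6743896 ]]), 't': array([-0.61120967,  0.13298228,  0.9479276 ])}
wrist {'K': array([[283.67526817,   0.        , 254.64625027],
       [  0.        , 283.67526817, 193.45058715],
       [  0.        ,   0.        ,   1.        ]]), 'R': array([[ 0.41990816, -0.90756537, -0.00149237],
       [-0.88011418, -0.40760745,  0.24342389],
       [-0.22153139, -0.10090222, -0.96991885]]), 't': array([-0.67361327, -0.03070517,  0.38824328])}
```

View pics/scene0.png

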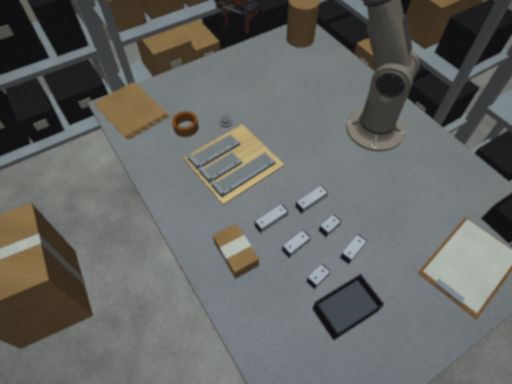

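View pics/side0.png

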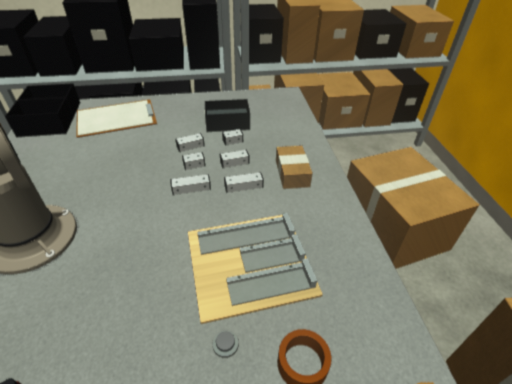

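View pics/wrist0.png

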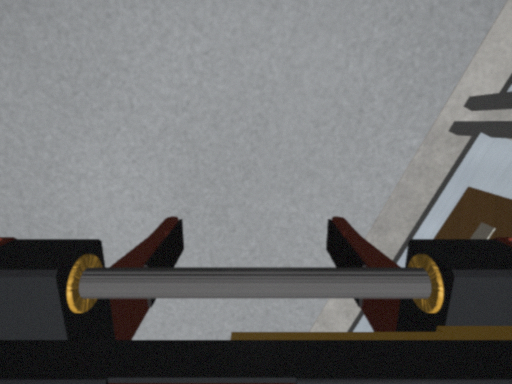

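The scene picture shows six pieces: longs near (271,217) and (312,198), the others near (296,243), (354,248), (330,225) and (319,275). The board is at about (233,162), the button at (225,121), the tape at (185,123), the carton at (236,250) and the bin at (348,305). Next I'll measure them from depth.

```bash
cat > h.py <<'E'
import cv2,numpy as np
from scipy import ndimage
from scipy.spatial.transform import Rotation as Rot
def cloud(p,d,K,R,t):
    v,u=np.mgrid[:d.shape[0],:d.shape[1]]
    c=np.stack([(u-K[0,2])/K[0,0]*d,(v-K[1,2])/K[1,1]*d,d],-1)
    return (c-t)@R
def proj(X,K,R,t):
    c=R@np.asarray(X)+t; q=K@c; return q[:2]/q[2]
def load(f):
    z=np.load(f); return [z[k] for k in ("p","d","K","R","t")]
E
python3 - <<'E'
from h import *
for n in ["scene","side"]:
    p,d,K,R,t=load(f"pics/{n}0.npz"); X=cloud(p,d,K,R,t)
    z=X[...,2]; m=(d>0)
    tab=m&(abs(z)<.01)&(abs(X[...,1])<.8)&(X[...,0]>.2)&(X[...,0]<.9)
    print(n,"table z med",np.median(z[tab]), "noise",z[tab].std())
    w=m&(z>.010)&(z<.12)&(X[...,0]>.2)&(X[...,0]<1.1)&(abs(X[...,1])<1.)
    l,k=ndimage.label(w)
    for i in range(1,k+1):
        s=l==i
        if s.sum()<25: continue
        P=X[s]; zt=np.percentile(P[:,2],95)
        T=P[P[:,2]>zt-.008][:,:2].astype(np.float32)
        r=cv2.minAreaRect(T*1000)
        v,u=np.argwhere(s).mean(0)
        print(int(u),int(v),s.sum(),"ztop %.3f"%zt,"c",np.round(r[0]),"size",np.round(r[1]),"ang %.1f"%r[2],"mean col",p[s].mean(0).astype(int))
E
```

```text
scene table z med 0.0014015478465488063 noise 0.002702531400734799
129 109 2198 ztop 0.025 c [ 810. -646.] size [203. 271.] ang 8.5 mean col [131 108  72]
184 122 451 ztop 0.052 c [ 653. -429.] size [106. 102.] ang 83.4 mean col [84 57 34]
224 120 108 ztop 0.029 c [ 497. -368.] size [40. 38.] ang 43.1 mean col [ 98 103 105]
231 162 3973 ztop 0.038 c [ 589. -166.] size [255. 228.] ang 5.5 mean col [139 136 118]
310 198 401 ztop 0.041 c [434. 142.] size [123.  39.] ang 3.9 mean col [132 140 144]
270 217 428 ztop 0.041 c [600. 129.] size [122.  38.] ang 4.6 mean col [135 142 148]
329 224 264 ztop 0.040 c [446. 261.] size [72. 38.] ang 10.3 mean col [124 131 136]
235 249 1422 ztop 0.064 c [770. 173.] size [152.  91.] ang 88.1 mean col [134 121  96]
295 242 368 ztop 0.041 c [585. 256.] size [96. 39.] ang 7.9 mean col [135 143 149]
352 247 350 ztop 0.041 c [435. 373.] size [97. 37.] ang 15.6 mean col [135 143 149]
317 275 304 ztop 0.040 c [592. 387.] size [71. 36.] ang 10.4 mean col [129 137 145]
346 305 2530 ztop 0.076 c [584. 514.] size [111. 172.] ang 88.0 mean col [54 59 63]
449 290 21
[... 377 characters left out ...]
 [140 146 137]
293 166 1220 ztop 0.061 c [771. 173.] size [154.  91.] ang 87.6 mean col [146 128  91]
234 157 344 ztop 0.037 c [585. 255.] size [95. 38.] ang 7.5 mean col [144 149 140]
193 159 264 ztop 0.038 c [447. 262.] size [70. 40.] ang 9.9 mean col [139 145 136]
243 181 518 ztop 0.037 c [602. 129.] size [121.  41.] ang 4.6 mean col [150 156 147]
190 183 532 ztop 0.037 c [435. 143.] size [120.  43.] ang 4.1 mean col [152 158 149]
250 266 9564 ztop 0.032 c [ 588. -165.] size [255. 228.] ang 5.5 mean col [163 160 127]
303 356 1579 ztop 0.049 c [ 652. -428.] size [103. 103.] ang 56.3 mean col [111  64  27]
225 342 493 ztop 0.025 c [ 500. -367.] size [38. 38.] ang 40.5 mean col [117 123 116]
```

Run:
```python
from h import *
from plant import ctrl
s=ctrl.read_state(); print(np.round(Rot.from_rotvec(s['orientation']).as_matrix(),3))
for n in ["scene","side"]:
    p,d,K,R,t=load(f"pics/{n}0.npz"); X=cloud(p,d,K,R,t)
    z=X[...,2]-(.0014 if n=="scene" else -.0005); 
    b=(d>0)&(abs(X[...,0]-.588)<.2)&(abs(X[...,1]+.165)<.2)
    st=b&(z>.036)
    P=X[st]; r=cv2.minAreaRect((P[:,:2]*1000).astype(np.float32)); print(n,"stops",st.sum(),r)
    print(np.round(cv2.boxPoints(r)))
    for lo,hi in[(.024,.034),(.0155,.021),(.0095,.0145)]:
        w=b&(z>lo)&(z<hi); l,k=ndimage.label(w)
        for i in range(1,k+1):
            q=l==i
            if q.sum()<30: continue
            r=cv2.minAreaRect((X[q][:,:2]*1000).astype(np.float32)); print(lo,q.sum(),np.round(r[0]),np.round(r[1]),round(r[2],1))
    # top ortho map 1mm/px
```

```text
[[-0.001  0.908  0.419]
 [ 0.001  0.419 -0.908]
 [-1.    -0.    -0.001]]
scene stops 203 ((615.5736083984375, -166.1214599609375), (205.41880798339844, 226.5860137939453), 7.012119293212891)
[[ 500.  -66.]
 [ 527. -291.]
 [ 731. -266.]
 [ 704.  -41.]]
0.024 30 [ 558. -224.] [37. 15.] 5.4
0.024 104 [ 647. -216.] [136.  21.] 4.1
0.024 115 [ 627. -136.] [138.  15.] 5.9
0.024 203 [573. -61.] [247.  16.] 5.3
0.0155 142 [ 569. -261.] [103.  45.] 7.9
0.0155 79 [ 635. -255.] [85. 40.] 13.4
0.0155 43 [ 684. -252.] [38. 32.] 82.0
0.0155 98 [ 589. -180.] [57. 52.] 2.9
0.0155 437 [ 567. -102.] [234.  54.] 5.4
0.0155 144 [ 654. -172.] [78. 51.] 9.9
0.0095 532 [ 503. -221.] [132. 180.] 3.6
0.0095 36 [ 439. -106.] [20. 48.] 5.6
0.0095 97 [463. -54.] [81. 33.] 11.9
0.0095 36 [522. -48.] [26. 47.] 45.8
0.0095 35 [564. -47.] [27. 36.] 46.8
0.0095 107 [635. -38.] [100.  29.] 5.5
side stops 419 ((707.2269897460938, -154.27407836914062), (16.15595054626465, 225.20870971679688), 5.45080041885376)
[[ 688.  -43.]
 [ 710. -267.]
 [ 726. -266.]
 [ 705.  -41.]]
0.024 404 [572. -60.] [242.  30.] 1.5
0.024 260 [ 628. -135.] [141.  14.] 5.3
0.024 425 [ 611. -217.] [192.  20.] 3.0
0.0155 1453 [577. -91.] [246.  59.] 5.4
0.0155 994 [ 635. -167.] [149.  58.] 5.7
0.0155 1634 [ 620. -248.] [203.  58.] 6.1
0.0095 34 [666. -25.] [54.  8.] 4.3
0.0095 30 [609. -31.] [47.  8.] 2.5
0.0095 49 [528. -38.] [74.  8.] 6.4
0.0095 3615 [ 580. -165.] [289. 271.] 5.6
0.0095 46 [ 660. -192.] [73.  6.] 6.4
```

```bash
cat >> h.py <<'E'
def plan(x,y,z,yaw=None):
    """from measured pose: shift in tool mm, turn about tool x (rad) so that tool y points at yaw deg"""
    from plant import ctrl
    s=ctrl.read_state(); M=Rot.from_rotvec(s['orientation']).as_matrix()
    d=M.T@(np.array([x,y,z])-s['ee_pos'])*1000
    cy=np.degrees(np.arctan2(M[1,1],M[0,1]))
    print("t=%.2f"%s['time'],"pos",np.round(s['ee_pos']*1000,1),"yaw %.2f"%cy,"down err",np.round(M[:2,0],4),"F",np.round(s['wrist_force'],1),"w %.1f"%(s['gripper_width']*88))
    print("shift",np.round(d,1), "|%.0f|"%np.linalg.norm(d), "turn x %.3f"%(np.radians(-((yaw if yaw is not None else cy)-cy))))
E
python3 - <<'E'
from h import *
from plant import ctrl
s=ctrl.read_state(); M=Rot.from_rotvec(s['orientation']).as_matrix()
m=ctrl.camera_model("wrist"); C=-m['R'].T@m['t']
print("cam in tool mm",M.T@(C-s['ee_pos'])*1000, "axes", np.round(M.T@m['R'].T,3))
plan(.60,-.16,.30,5.5)
E
```

```text
cam in tool mm [-199.92078144   65.08125967   -0.587156  ] axes [[-0.    -0.243  0.97 ]
 [ 0.001 -0.97  -0.243]
 [ 1.     0.     0.   ]]
t=0.15 pos [ 282.9 -612.3  183.2] yaw 24.80 down err [-0.0006  0.0011] F [ 1.  -0.1 -0.2] w 88.0
shift [-116.4  477.6 -277.8] |565| turn x 0.337
```

>>> {"name": "jog_arm", "arguments": {"series": "-6.4 28.1 -19.9 0 0 0 87; -6.4 28.1 -19.9 0 0 0 87; -6.4 28.1 -19.9 0 0 0 87; -6.4 28.1 -19.9 0 0 0 87; -6.4 28.1 -19.9 0 0 0 87"}}

```text
time: 0.57
ee_pos: [0.3693, -0.4619, 0.216]
orientation: [0.885, 1.384, -0.885]
wrist_force: [0.4, -0.5, 0.1]
gripper_width: 0.99
```

>>> {"name": "jog_arm", "arguments": {"series": "-6.4 28.1 -19.9 0 0 0 87; -6.4 28.1 -19.9 0 0 0 87; -6.4 28.1 -19.9 0 0 0 87; -6.4 28.1 -19.9 0 0 0 87; -6.4 28.1 -19.9 0 0 0 87"}}

```text
time: 0.98
ee_pos: [0.4551, -0.3126, 0.2482]
orientation: [0.885, 1.384, -0.885]
wrist_force: [0.7, -0.7, 0.7]
gripper_width: 0.993
```

>>> {"name": "jog_arm", "arguments": {"series": "-6.4 28.1 -19.9 0 0 0 87; -6.4 28.1 -19.9 0 0 0 87; -6.4 28.1 -19.9 0 0 0 87; -6.4 28.1 -19.9 0 0 0 87; -6.4 28.1 -19.9 0 0 0 87"}}

```text
time: 1.4
ee_pos: [0.5409, -0.1635, 0.2802]
orientation: [0.885, 1.384, -0.885]
wrist_force: [-0.1, 0.4, 0.2]
gripper_width: 0.989
```

>>> {"name": "jog_arm", "arguments": {"series": "0 0 0 0.112 0 0 87; 0 0 0 0.112 0 0 87; 0 0 0 0.113 0 0 87; 0 0 0 0 0 0 87; 0 0 0 0 0 0 87"}}

```text
time: 1.82
ee_pos: [0.5404, -0.165, 0.2797]
orientation: [1.136, 1.255, -1.136]
wrist_force: [0.6, -0.3, 0.6]
gripper_width: 0.992
```

Run:
```python
from h import *
from plant import ctrl
plan(.54,-.165,.28,5.5)
for n in ["wrist","scene"]:
    m=ctrl.camera_model(n); p,d=ctrl.snapshot(n)
    cv2.imwrite(f"pics/{n}1.png",p[:,:,::-1]); np.savez(f"pics/{n}1.npz",p=p,d=d,**m)
```

```text
t=1.82 pos [ 540.4 -165.   279.7] yaw 5.68 down err [-0.0004 -0.    ] F [ 0.6 -0.3  0.6] w 87.3
shift [-0.3 -0.4  0. ] |0| turn x 0.003
```

View pics/wrist1.png

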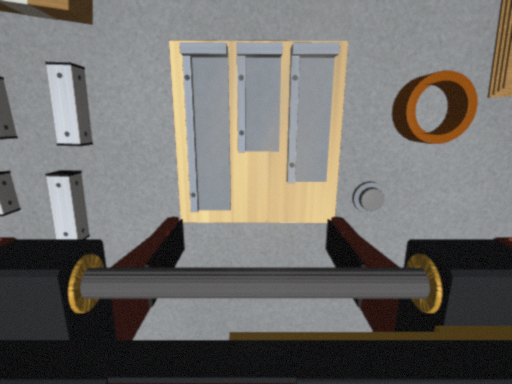

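The wrist view shows the board: long lane on the left (210,130), short lane in the middle (262,105), mid lane on the right (312,120), with the end stops along row 48 and the button at (370,197). Next I'll fit the corners.

Run:
```python
from h import *
a=np.radians(5.5); c,s=np.cos(a),np.sin(a); Rb=np.array([[c,s],[-s,c]]) # world->board axes
for f in ["wrist1","scene0","side0"]:
    p,d,K,R,t=load(f"pics/{f}.npz"); X=cloud(p,d,K,R,t)
    b=(d>0)&(abs(X[...,0]-.588)<.17)&(abs(X[...,1]+.165)<.16)
    B=(X[...,:2]@Rb.T)*1000; z=X[...,2]*1000
    if f=="wrist1": print("table",np.median(z[(d>0)&(abs(z)<6)]))
    print(f,"stop z>37: bx pct",np.round(np.percentile(B[b&(z>37)][:,0],[1,5,50,95,99]),1))
    if f=="wrist1":
        # yaw from stop inner edge and fence: per lane columns
        w=b&(z>37); T=B[w]; 
        ys=np.arange(-340,-90,10)
        e=[(y,T[(abs(T[:,1]-y)<5)][:,0].min()) for y in ys if ((abs(T[:,1]-y)<5)).sum()>5]; print("stop inner",np.round(e,1).tolist())
    w=b&(z>26)&(z<34)&(B[...,0]<680)
    h,ed=np.histogram(B[w][:,1],bins=np.arange(-340,-90,2)); print("fence by:",[(int(ed[i]),int(h[i])) for i in range(len(h)) if h[i]>8])
    T=B[w]
    for lo,hi in [(-140,-90),(-210,-160),(-295,-240)]:
        q=T[(T[:,1]>lo)&(T[:,1]<hi)]
        e=[]
        for x in np.arange(440,690,8):
            r=q[abs(q[:,0]-x)<4]
            if len(r)>2: e.append((x,r[:,1].min(),r[:,1].max()))
        e=np.array(e)
        if len(e)>3: print(" fence inner mean %.1f outer %.1f"%(np.median(e[:,1]),np.median(e[:,2])),"slopes",np.round(np.degrees(np.polyfit(e[:,0],e[:,1],1)[0]),2),np.round(np.degrees(np.polyfit(e[:,0],e[:,2],1)[0]),2),"x",e[0,0],e[-1,0])
```

```text
table -0.7785617995067657
wrist1 stop z>37: bx pct [513.8 524.6 544.2 554.5 691.2]
stop inner [[-330.0, 681.7], [-320.0, 681.4], [-310.0, 681.6], [-300.0, 681.5], [-290.0, 552.8], [-280.0, 539.6], [-270.0, 531.7], [-260.0, 508.9], [-250.0, 539.1], [-240.0, 538.7], [-230.0, 538.8], [-220.0, 538.6], [-210.0, 538.7], [-200.0, 541.3], [-190.0, 541.5], [-180.0, 541.8], [-170.0, 508.9], [-160.0, 531.3], [-150.0, 535.8], [-140.0, 552.1], [-130.0, 681.2], [-120.0, 681.4], [-110.0, 681.4]]
fence by: [(-282, 21), (-280, 159), (-278, 170), (-276, 163), (-274, 154), (-272, 171), (-270, 157), (-200, 119), (-198, 147), (-196, 113), (-194, 123), (-192, 128), (-190, 95), (-122, 100), (-120, 210), (-118, 198), (-116, 198), (-114, 202), (-112, 200), (-110, 134)]
 fence inner mean -120.6 outer -108.9 slopes -0.05 0.1 x 440.0 680.0
 fence inner mean -199.4 outer -189.2 slopes -0.13 0.16 x 544.0 680.0
 fence inner mean -279.8 outer -268.5 slopes -0.07 0.08 x 496.0 680.0
scene0 stop z>37: bx pct [573.7 681.7 689.1 695.9 697.1]
fence by: [(-282, 13), (-280, 14), (-278, 12), (-276, 25), (-274, 16), (-272, 2
[... 226 characters left out ...]
s 0.03 0.3 x 448.0 672.0
 fence inner mean -200.7 outer -189.5 slopes 0.82 -0.76 x 544.0 680.0
 fence inner mean -281.4 outer -269.8 slopes -0.63 0.48 x 496.0 672.0
side0 stop z>37: bx pct [681.5 682.2 688.7 695.7 696.7]
fence by: [(-282, 21), (-280, 83), (-278, 56), (-276, 53), (-274, 52), (-272, 46), (-270, 51), (-202, 21), (-200, 50), (-198, 32), (-196, 34), (-194, 30), (-192, 36), (-190, 20), (-122, 37), (-120, 66), (-118, 42), (-116, 49), (-114, 50), (-112, 44), (-110, 35), (-108, 9)]
 fence inner mean -120.8 outer -108.5 slopes 0.18 0.1 x 448.0 680.0
 fence inner mean -200.5 outer -188.9 slopes 0.38 0.0 x 544.0 680.0
 fence inner mean -280.2 outer -268.5 slopes 0.22 -0.07 x 496.0 680.0
```

```bash
cat >> h.py <<'E'
YAW=5.5
a_=np.radians(YAW)
def b2w(bx,by): return (np.cos(a_)*bx-np.sin(a_)*by, np.sin(a_)*bx+np.cos(a_)*by)
def w2b(x,y): return (np.cos(a_)*x+np.sin(a_)*y, -np.sin(a_)*x+np.cos(a_)*y)
HOME=dict(L1=(621.5,-138.7),L2=(501.5,-138.7),S1=(646.5,-218.3),S2=(576.5,-218.3),M1=(634,-298.3),M2=(539,-298.3))
def seq(*wps,step=40):
    """waypoints mm (x,y,z,yawdeg); prints shift rows in tool axes, from measured pose"""
    from plant import ctrl
    s=ctrl.read_state(); M=Rot.from_rotvec(s['orientation']).as_matrix()
    p=s['ee_pos']*1000; yaw=np.degrees(np.arctan2(M[1,1],M[0,1]))
    print("t=%.2f"%s['time'],"pos",np.round(p,1),"yaw %.2f"%yaw,"board",np.round(w2b(*p[:2]),1),"tilt",np.round(M[:2,0],4),"F",np.round(s['wrist_force'],1),"w %.1f"%(s['gripper_width']*88),"q7 %.2f"%s['q'][6])
    for w in wps:
        w=np.array(w,float); d=w[:3]-p; a=np.radians(yaw)
        sh=np.array([-d[2],d[0]*np.cos(a)+d[1]*np.sin(a),d[0]*np.sin(a)-d[1]*np.cos(a)])
        turn=-np.radians(w[3]-yaw)
        n=max(int(np.ceil(np.linalg.norm(sh)/step)),int(np.ceil(abs(turn)/.124)),1)
        print(np.round(w,1),"total",np.round(sh,1),"turn %.3f"%turn,"rows",n,"each",np.round(sh/n,1),"%.3f"%(turn/n))
        p=w[:3];yaw=w[3]
def pieces(tag):
    from plant import ctrl
    out=[]
    for n,off in (("scene",.0014),("side",-.0005)):
        m=ctrl.camera_model(n); p,d=ctrl.snapshot(n)
        cv2.imwrite(f"pics/{n}_{tag}.png",p[:,:,::-1]); np.savez(f"pics/{n}_{tag}.npz",p=p,d=d,**m)
        X=cloud(p,d,m['K'],m['R'],m['t']); z=X[...,2]-off
        w=(d>0)&(z>.008)&(z<.1)&(X[...,0]>.3)&(X[...,0]<1.)&(abs(X[...,1])<.6)
        l,k=ndimage.label(w)
        for i in range(1,k+1):
            q=l==i
            if q.sum()<60: continue
            P=X[q]; zt=np.percentile(z[q],95)
            if zt>.1: continue
            T=(P[z[q]>zt-.008][:,:2]*1000).astype(np.float32); r=cv2.minAreaRect(T)
            (sx,sy),an=r[1],r[2]
            if sx<sy: sx,sy,an=sy,sx,an-90
            print(n,"c",np.round(r[0]),"size %.0f x %.0f"%(sx,sy),"yaw %.1f"%an,"ztop %.0f"%(zt*1000))
E
python3 - <<'E'
from h import *
x,y=b2w(618.5,-141.7)
seq((601,129,100,5.5),(601,129,16,4.6),(601,129,80,5.5),(x,y,80,5.5),(x,y,36,5.5))
E
```

```text
t=1.92 pos [ 540.4 -165.1  279.8] yaw 5.65 board [ 522.1 -216.1] tilt [-0.0002  0.    ] F [-0.4 -0.3  0.5] w 87.1 q7 -1.33
[601.  129.  100.    5.5] total [ 179.8   89.3 -286.7] turn 0.003 rows 9 each [ 20.    9.9 -31.9] 0.000
[601.  129.   16.    4.6] total [84.  0.  0.] turn 0.016 rows 3 each [28.  0.  0.] 0.005
[601.  129.   80.    5.5] total [-64.   0.   0.] turn -0.016 rows 2 each [-32.   0.   0.] -0.008
[629.2 -81.8  80.    5.5] total [ -0.    7.9 212.5] turn -0.000 rows 6 each [-0.   1.3 35.4] -0.000
[629.2 -81.8  36.    5.5] total [44.  0.  0.] turn -0.000 rows 2 each [22.  0.  0.] -0.000
```

>>> {"name": "jog_arm", "arguments": {"series": "18 8.9 -28.7 0 0 0 60; 18 8.9 -28.7 0 0 0 60; 18 8.9 -28.7 0 0 0 60; 18 8.9 -28.7 0 0 0 60; 18 8.9 -28.7 0 0 0 60", "newtons": 40}}

```text
time: 2.33
ee_pos: [0.5712, -0.0169, 0.1893]
orientation: [1.137, 1.253, -1.137]
wrist_force: [0.1, 0.5, 0.4]
gripper_width: 0.69
```

>>> {"name": "jog_arm", "arguments": {"series": "18 8.9 -28.7 0 0 0 60; 18 8.9 -28.7 0 0 0 60; 18 8.9 -28.7 0 0 0 60; 18 8.9 -28.7 0 0 0 60; 17.8 9.2 -28.4 0.018 0 0 60"}}

```text
time: 2.75
ee_pos: [0.6022, 0.1301, 0.0993]
orientation: [1.15, 1.246, -1.15]
wrist_force: [-0.1, 0.5, -0.3]
gripper_width: 0.681
```

Run:
```python
from h import *
seq((601,129,16,4.6))
from plant import ctrl
m=ctrl.camera_model("wrist"); p,d=ctrl.snapshot("wrist")
cv2.imwrite("pics/w2.png",p[:,:,::-1])
X=cloud(p,d,m['K'],m['R'],m['t'])
w=(d>0)&(X[...,2]>.03)&(X[...,2]<.045)
l,k=ndimage.label(w)
for i in range(1,k+1):
    q=l==i
    if q.sum()<200: continue
    r=cv2.minAreaRect((X[q][:,:2]*1000).astype(np.float32)); print(np.round(r[0]),np.round(r[1]),round(r[2],1))
```

```text
t=2.75 pos [602.2 130.1  99.3] yaw 4.57 board [611.9  71.8] tilt [-0.      0.0002] F [-0.1  0.5 -0.3] w 59.9 q7 -1.95
[601.  129.   16.    4.6] total [83.3 -1.3  1. ] turn -0.001 rows 3 each [27.8 -0.4  0.3] -0.000
[726. 175.] [147.   1.] 88.1
[699. -64.] [15. 46.] 5.5
[601. 130.] [120.  36.] 4.1
[586. 256.] [95. 37.] 7.8
[585. 369.] [14. 53.] 88.7
[465. 145.] [43. 35.] 4.3
```

View pics/w2.png

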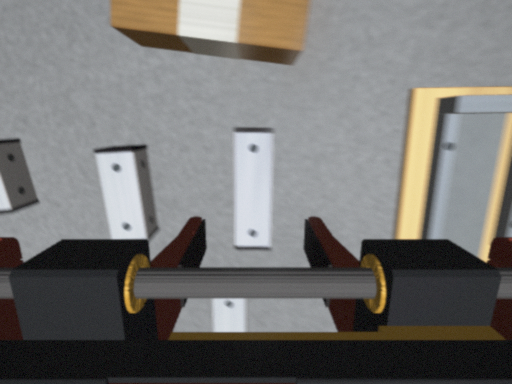

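The long piece at pixel (253,187) sits centred between the fingers and measures 120x36 at (601,130), so I'll grasp it.

>>> {"name": "jog_arm", "arguments": {"series": "28 -1.3 0 0 0 0 60; 28 0 0 0 0 0 60; 27.3 0 0 0 0 0 60; 0 0 0 0 0 0 25; 0 0 0 0 0 0 25"}}

```text
time: 3.22
ee_pos: [0.5997, 0.1282, 0.016]
orientation: [1.149, 1.247, -1.153]
wrist_force: [0.2, 1.1, 0.4]
gripper_width: 0.569
```

>>> {"name": "jog_arm", "arguments": {"series": "0 0 0 0 0 0 25; 0 0 0 0 0 0 25; -20 0 0 -0.016 0 0 25; -40 0 0 0 0 0 25; -4 0 0 0 0 0 25"}}

```text
time: 3.63
ee_pos: [0.6054, 0.1303, 0.0886]
orientation: [1.147, 1.246, -1.131]
wrist_force: [1.0, 0.7, 1.1]
gripper_width: 0.285
```

Run:
```python
from h import *
x,y=b2w(618.5,-141.7)
seq((x,y,80,5.5),(x,y,36,5.5))
```

```text
t=3.63 pos [605.4 130.3  88.6] yaw 5.38 board [615.1  71.6] tilt [0.0109 0.0031] F [1.  0.7 1.1] w 25.0 q7 -1.94
[629.2 -81.8  80.    5.5] total [  8.6   3.8 213.3] turn -0.002 rows 6 each [ 1.4  0.6 35.6] -0.000
[629.2 -81.8  36.    5.5] total [44.  0.  0.] turn -0.000 rows 2 each [22.  0.  0.] -0.000
```

The fingers closed to 25 mm with nothing between them: they need about 5 rows for 25 mm and I lifted too early. I'll go back up and look.

>>> {"name": "jog_arm", "arguments": {"series": "-6 0 0 0.01 0 0 60; 0 0 0 0 0 0 60; 0 0 0 0 0 0 60; 0 0 0 0 0 0 60; 0 0 0 0 0 0 60"}}

```text
time: 4.05
ee_pos: [0.6, 0.1285, 0.0859]
orientation: [1.146, 1.249, -1.149]
wrist_force: [-0.0, 1.0, -0.6]
gripper_width: 0.628
```

```bash
cat >> h.py <<'E'
def wrist(tag,lo=.03,hi=.045,minpx=200):
    from plant import ctrl
    m=ctrl.camera_model("wrist"); p,d=ctrl.snapshot("wrist")
    cv2.imwrite(f"pics/w_{tag}.png",p[:,:,::-1]); np.savez(f"pics/w_{tag}.npz",p=p,d=d,**m)
    X=cloud(p,d,m['K'],m['R'],m['t'])
    w=(d>0)&(X[...,2]>lo)&(X[...,2]<hi)
    l,k=ndimage.label(w)
    for i in range(1,k+1):
        q=l==i
        if q.sum()<minpx: continue
        r=cv2.minAreaRect((X[q][:,:2]*1000).astype(np.float32))
        (sx,sy),an=r[1],r[2]
        if sx<sy: sx,sy,an=sy,sx,an-90
        print("wrist c",np.round(r[0],1),"board",np.round(w2b(*r[0]),1),"size %.0f x %.0f"%(sx,sy),"yaw %.1f"%an,"z %.1f"%(1000*np.median(X[q][:,2])))
E
python3 - <<'E'
from h import *
wrist("3")
seq((601,130,16,4.3))
E
```

```text
wrist c [725.8 174.8] board [739.3 104.4] size 148 x 1 yaw 88.2 z 37.8
wrist c [698.1 -58.7] board [ 689.3 -125.3] size 36 x 15 yaw -84.3 z 41.0
wrist c [601.2 129.8] board [610.9  71.6] size 121 x 36 yaw 3.8 z 35.2
wrist c [588.9 256.7] board [610.8 199.1] size 89 x 37 yaw 7.7 z 35.2
wrist c [472.5 145.7] board [484.2  99.7] size 41 x 36 yaw 4.4 z 35.1
t=4.10 pos [600.  128.6  85.9] yaw 4.81 board [609.6  70.5] tilt [-0.0017 -0.0004] F [-0.8 -0.1  0.4] w 58.4 q7 -1.95
[601.  130.   16.    4.3] total [69.9  1.1 -1.3] turn 0.009 rows 2 each [34.9  0.5 -0.6] 0.004
```

View pics/w_3.png

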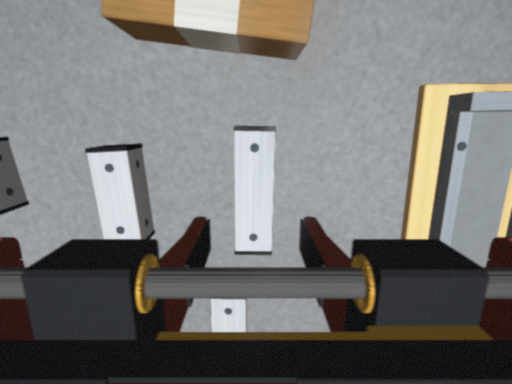

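The piece hasn't moved and is still centred at pixel (253,190), so I'll descend again and close for longer this time.

>>> {"name": "jog_arm", "arguments": {"series": "35 1 -1.3 0.009 0 0 58; 35 0 0 0 0 0 45; 0 0 0 0 0 0 25; 0 0 0 0 0 0 25; 0 0 0 0 0 0 25"}}

```text
time: 4.52
ee_pos: [0.6022, 0.1305, 0.0178]
orientation: [1.154, 1.244, -1.153]
wrist_force: [0.9, 0.6, 0.5]
gripper_width: 0.395
```

>>> {"name": "jog_arm", "arguments": {"series": "0 0 0 0 0 0 25; 0 0 0 0 0 0 25; 0 0 0 0 0 0 25; 0 0 0 0 0 0 25; 0 0 0 0 0 0 25"}}

```text
time: 4.93
ee_pos: [0.602, 0.1303, 0.0175]
orientation: [1.155, 1.243, -1.153]
wrist_force: [0.0, -0.6, 0.1]
gripper_width: 0.285
```

Run:
```python
from h import *
seq((601,130,16,4.3))
wrist("4")
from plant import ctrl
p,d=ctrl.snapshot("side"); cv2.imwrite("pics/s4.png",cv2.resize(p[100:230,130:330,::-1],(800,520)))
```

```text
t=4.93 pos [602.  130.3  17.5] yaw 4.28 board [611.7  72. ] tilt [0.001  0.0002] F [ 0.  -0.6  0.1] w 25.1 q7 -1.99
[601.  130.   16.    4.3] total [ 1.5 -1.   0.2] turn -0.000 rows 1 each [ 1.5 -1.   0.2] -0.000
wrist c [725.7 168.7] board [738.5  98.4] size 136 x 2 yaw 88.1 z 37.1
wrist c [614.2 130.7] board [623.9  71.2] size 95 x 36 yaw 4.3 z 35.2
wrist c [595.1 257.2] board [617.1 199. ] size 76 x 37 yaw 7.7 z 35.1
```

View pics/w_4.png

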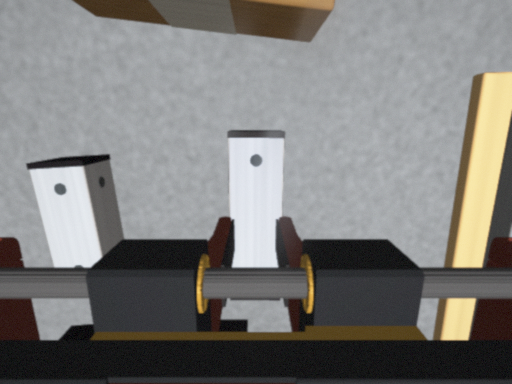

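View pics/s4.png

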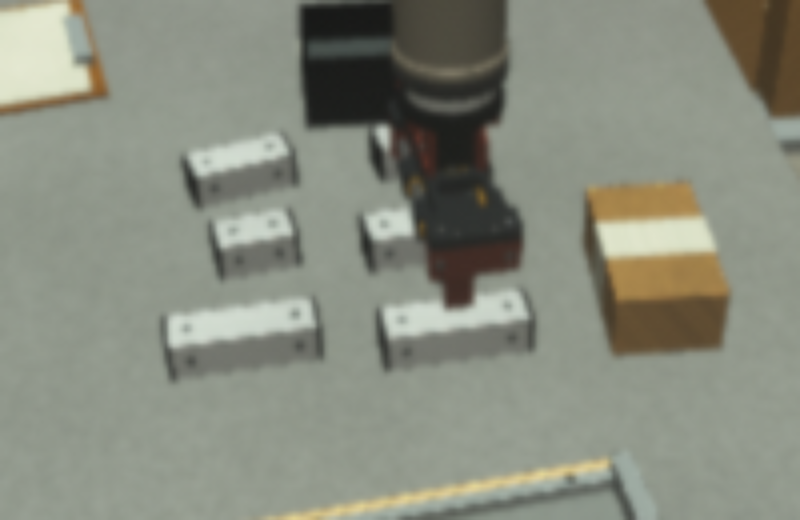

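The gripper reads 25 mm, exactly the commanded value, so I can't tell whether it is holding. I'll command it fully shut and see where the fingers stop.

>>> {"name": "jog_arm", "arguments": {"series": "0 0 0 0 0 0 0; 0 0 0 0 0 0 0; 0 0 0 0 0 0 0; 0 0 0 0 0 0 0; 0 0 0 0 0 0 0", "newtons": 40}}

```text
time: 5.45
ee_pos: [0.6016, 0.1302, 0.0168]
orientation: [1.154, 1.244, -1.154]
wrist_force: [-0.7, 0.3, 1.4]
gripper_width: 0.004
```

>>> {"name": "jog_arm", "arguments": {"series": "0 0 0 0 0 0 0; -5 0 0 0 0 0 0; -5 0 0 0 0 0 0; 0 0 0 0 0 0 0; 0 0 0 0 0 0 0", "newtons": 40}}

```text
time: 5.87
ee_pos: [0.6022, 0.1303, 0.0276]
orientation: [1.155, 1.243, -1.153]
wrist_force: [0.1, -0.1, -0.4]
gripper_width: 0.007
```

Run:
```python
from h import *
seq((601,130,16,4.3))
wrist("5")
from plant import ctrl
p,d=ctrl.snapshot("side"); cv2.imwrite("pics/s5.png",cv2.resize(p[100:230,130:330,::-1],(800,520)))
```

```text
t=5.87 pos [602.2 130.3  27.6] yaw 4.28 board [611.9  72. ] tilt [0.0013 0.0003] F [ 0.1 -0.1 -0.4] w 0.6 q7 -1.98
[601.  130.   16.    4.3] total [11.6 -1.2  0.2] turn -0.000 rows 1 each [11.6 -1.2  0.2] -0.000
wrist c [725.8 175.1] board [739.3 104.7] size 148 x 2 yaw 88.0 z 37.7
wrist c [623.2 131.5] board [633.   71.1] size 77 x 36 yaw 3.9 z 35.2
wrist c [591.  256.5] board [612.9 198.7] size 85 x 38 yaw 8.0 z 35.1
```

View pics/s5.png

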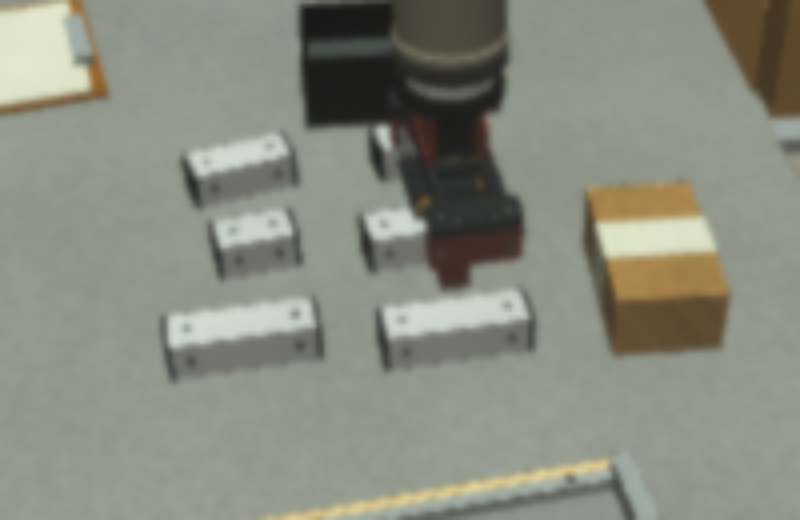

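View pics/w_5.png

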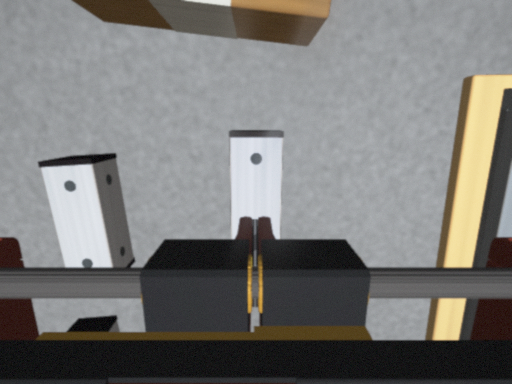

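The fingers shut above the piece: the real tips are higher than the reported TCP suggests. I'll measure the tips in the wrist depth and the side view.

Run:
```python
from h import *
from plant import ctrl
s=ctrl.read_state(); M=Rot.from_rotvec(s['orientation']).as_matrix()
p,d,K,R,t=load("pics/w_5.npz"); X=cloud(p,d,K,R,t)
T=(X-s['ee_pos'])@M*1000
for v in range(214,250,4): print(v,[ (u,np.round(T[v,u]).astype(int).tolist()) for u in (240,246,252,260,268)])
# side: finger
m=ctrl.camera_model("side"); p,d=ctrl.snapshot("side"); X=cloud(p,d,m['K'],m['R'],m['t'])
print("side proj of TCP",proj(s['ee_pos'],m['K'],m['R'],m['t']), proj(s['ee_pos']+[0,0,.019],m['K'],m['R'],m['t']))
for v in range(160,178,2): print(v,np.round(X[v,243]*1000), p[v,243])
m=ctrl.camera_model("scene"); p,d=ctrl.snapshot("scene"); X=cloud(p,d,m['K'],m['R'],m['t'])
u,v=proj(s['ee_pos'],m['K'],m['R'],m['t']); print(u,v)
cv2.imwrite("pics/sc5.png",cv2.resize(p[160:290,190:370,::-1],(800,578)))
```

```text
214 [(240, [-9, 2, -11]), (246, [-8, 2, -6]), (252, [-9, 2, -2]), (260, [-8, 2, 4]), (268, [-8, 2, 9])]
218 [(240, [-41, 10, -9]), (246, [-43, 11, -5]), (252, [-7, -1, -2]), (260, [-42, 11, 3]), (268, [-42, 11, 8])]
222 [(240, [-50, 11, -9]), (246, [-49, 11, -5]), (252, [-44, 9, -2]), (260, [-48, 10, 3]), (268, [-48, 11, 7])]
226 [(240, [-55, 11, -8]), (246, [-55, 11, -5]), (252, [-52, 10, -2]), (260, [-54, 10, 3]), (268, [-55, 11, 7])]
230 [(240, [-61, 11, -8]), (246, [-61, 11, -5]), (252, [-58, 10, -2]), (260, [-61, 11, 3]), (268, [-61, 11, 7])]
234 [(240, [-67, 11, -8]), (246, [-67, 11, -5]), (252, [-64, 9, -2]), (260, [-66, 11, 2]), (268, [-66, 10, 6])]
238 [(240, [-71, 11, -7]), (246, [-70, 10, -5]), (252, [-68, 9, -2]), (260, [-71, 10, 2]), (268, [-72, 11, 6])]
242 [(240, [-126, 33, -4]), (246, [-125, 32, -3]), (252, [-73, 9, -2]), (260, [-76, 11, 2]), (268, [-126, 33, 3])]
246 [(240, [-129, 32, -4]), (246, [-129, 33, -3]), (252, [-77, 9, -2]), (260, [-81, 11, 2]), (268, [-129, 32, 3])]
side proj of TCP [243.33471464 180.12109696] [243.27703668 175.51804726]
160 [591.  42. 175.] [61 43 38]
162 [592.  48. 164.] [64 43 38]
164 [592.  51. 155.] [64 44 38]
166 [592.  51. 148.] [63 44 38]
168 [600. 125.  81.] [61 44 38]
170 [600. 123.  74.] [66 48 41]
172 [600. 123.  66.] [111 109  98]
174 [608. 192.   0.] [168 175 164]
176 [602. 140.  36.] [207 216 206]
270.3542944102829 217.262981596187
```

View pics/sc5.png

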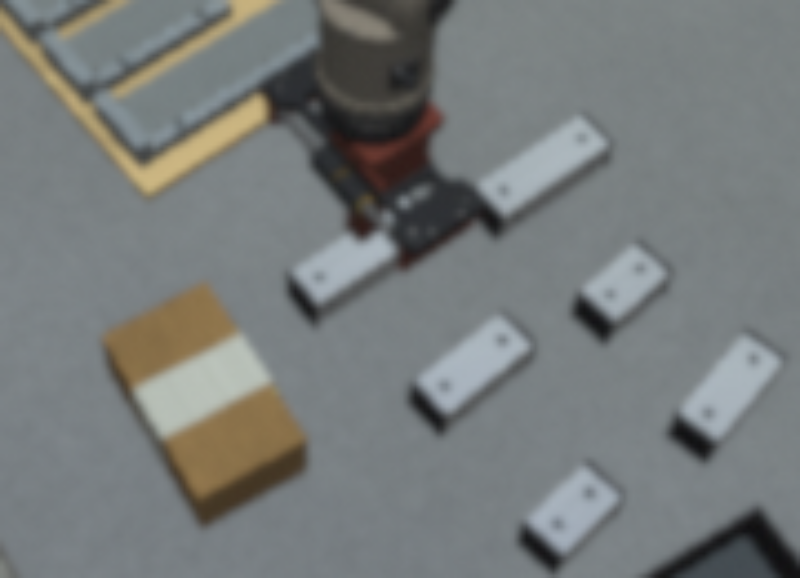

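The depth puts the shut finger tips about 40 mm behind the reported TCP (side view: tips at z≈66 mm with TCP at 27.6). I'll confirm by touching the piece's top (z=36) lightly.

>>> {"name": "jog_arm", "arguments": {"series": "12 0 0 0 0 0 0; 9 0 0 0 0 0 0; 1 0 0 0 0 0 0; 1 0 0 0 0 0 0; 0 0 0 0 0 0 0"}}

```text
time: 6.48
ee_pos: [0.6013, 0.1301, 0.0032]
orientation: [1.153, 1.244, -1.155]
wrist_force: [0.4, -0.0, 0.4]
gripper_width: 0.003
```

>>> {"name": "jog_arm", "arguments": {"series": "1 0 0 0 0 0 0; 0.5 0 0 0 0 0 0; 0.5 0 0 0 0 0 0; 0 0 0 0 0 0 0; 0 0 0 0 0 0 0"}}

```text
time: 6.9
ee_pos: [0.6017, 0.1302, 0.002]
orientation: [1.154, 1.243, -1.154]
wrist_force: [-0.2, 0.2, 1.1]
gripper_width: 0.003
```

>>> {"name": "jog_arm", "arguments": {"series": "1 0 0 0 0 0 0; 0.5 0 0 0 0 0 0; 0.5 0 0 0 0 0 0; 0 0 0 0 0 0 0; 0 0 0 0 0 0 0"}}

```text
time: 7.32
ee_pos: [0.6016, 0.1302, -0.0002]
orientation: [1.154, 1.244, -1.154]
wrist_force: [0.4, 0.7, -0.5]
gripper_width: 0.006
```

>>> {"name": "jog_arm", "arguments": {"series": "1 0 0 0 0 0 0; 0.5 0 0 0 0 0 0; 0.5 0 0 0 0 0 0; 0 0 0 0 0 0 0; 0 0 0 0 0 0 0"}}

```text
time: 7.73
ee_pos: [0.6016, 0.1302, -0.0022]
orientation: [1.154, 1.244, -1.154]
wrist_force: [-0.5, -0.2, -0.0]
gripper_width: 0.006
```

>>> {"name": "jog_arm", "arguments": {"series": "1 0 0 0 0 0 0; 0.5 0 0 0 0 0 0; 0.5 0 0 0 0 0 0; 0 0 0 0 0 0 0; 0 0 0 0 0 0 0"}}

```text
time: 8.15
ee_pos: [0.6018, 0.1302, -0.0023]
orientation: [1.154, 1.243, -1.154]
wrist_force: [-6.3, -2.1, 15.7]
gripper_width: 0.007
```

>>> {"name": "jog_arm", "arguments": {"series": "1 0 0 0 0 0 0; 0.5 0 0 0 0 0 0; 0.5 0 0 0 0 0 0; 0 0 0 0 0 0 0; 0 0 0 0 0 0 0"}}

```text
time: 8.57
ee_pos: [0.6018, 0.1302, -0.0025]
orientation: [1.154, 1.242, -1.154]
wrist_force: [-10.6, -2.6, 31.9]
gripper_width: 0.003
```

Contact at TCP z=-2.3 mm gives the true tip as 38.3 mm above the reported TCP, with a stiffness of about 8 N/mm. My helpers will use tip height from here on.

```bash
sed -i "s/p=s\['ee_pos'\]\*1000; yaw/p=s['ee_pos']*1000+np.array([0,0,38.3]); yaw/" h.py
python3 - <<'E'
from h import *
x,y=b2w(618.5,-141.7)
seq((601.2,130,50,4.2),(601.2,130,16,4.2),(601.2,130,70,5.5),(x,y,70,5.5),(x,y,35.5,5.5))
E
```

```text
t=8.57 pos [601.8 130.2  35.8] yaw 4.27 board [611.5  71.9] tilt [ 0.0007 -0.0009] F [-10.6  -2.6  31.9] w 0.3 q7 -2.00
[601.2 130.   50.    4.2] total [-14.2  -0.6   0.1] turn 0.001 rows 1 each [-14.2  -0.6   0.1] 0.001
[601.2 130.   16.    4.2] total [34.  0.  0.] turn -0.000 rows 1 each [34.  0.  0.] -0.000
[601.2 130.   70.    5.5] total [-54.   0.   0.] turn -0.023 rows 2 each [-27.   0.   0.] -0.011
[629.2 -81.8  70.    5.5] total [ -0.    7.6 213.5] turn -0.000 rows 6 each [-0.   1.3 35.6] -0.000
[629.2 -81.8  35.5   5.5] total [34.5  0.   0. ] turn -0.000 rows 1 each [34.5  0.   0. ] -0.000
```

>>> {"name": "jog_arm", "arguments": {"series": "-10 0 0 0 0 0 50; -8 0 0 0 0 0 50; 0 0 0 0 0 0 50; 0 0 0 0 0 0 50; 0 0 0 0 0 0 50"}}

```text
time: 8.98
ee_pos: [0.6014, 0.13, 0.0114]
orientation: [1.154, 1.244, -1.154]
wrist_force: [-0.1, -0.2, 0.7]
gripper_width: 0.342
```

>>> {"name": "jog_arm", "arguments": {"series": "0 0 0 0 0 0 50; 0 0 0 0 0 0 50; 0 0 0 0 0 0 50; 0 0 0 0 0 0 50; 0 0 0 0 0 0 50"}}

```text
time: 9.4
ee_pos: [0.6015, 0.1301, 0.0116]
orientation: [1.154, 1.244, -1.154]
wrist_force: [0.5, 0.4, 0.2]
gripper_width: 0.568
```

Run:
```python
from h import *
seq((601.2,130,16,4.2))
wrist("6")
```

```text
t=9.40 pos [601.5 130.1  49.9] yaw 4.29 board [611.2  71.9] tilt [-0.0003 -0.0001] F [0.5 0.4 0.2] w 50.0 q7 -1.99
[601.2 130.   16.    4.2] total [33.9 -0.3  0.1] turn 0.002 rows 1 each [33.9 -0.3  0.1] 0.002
wrist c [725.3 157. ] board [737.   86.7] size 113 x 2 yaw 88.2 z 37.0
wrist c [615.5 130.9] board [625.2  71.3] size 92 x 36 yaw 4.1 z 35.2
wrist c [600.  257.9] board [621.9 199.2] size 67 x 38 yaw 8.4 z 35.1
wrist c [544. 126.] board [553.6  73.3] size 36 x 7 yaw -85.2 z 35.3
```

>>> {"name": "jog_arm", "arguments": {"series": "17 0 0 0 0 0 50; 17 0 0 0 0 0 50; 0 0 0 0 0 0 20; 0 0 0 0 0 0 20; 0 0 0 0 0 0 20", "newtons": 45}}

```text
time: 9.87
ee_pos: [0.6019, 0.1303, -0.0216]
orientation: [1.154, 1.243, -1.154]
wrist_force: [0.1, -0.2, -2.2]
gripper_width: 0.406
```

>>> {"name": "jog_arm", "arguments": {"series": "0 0 0 0 0 0 20; 0 0 0 0 0 0 20; -18 0 0 -0.011 0 0 20; -18 0 0 -0.01 0 0 20; -18 0 0 0 0 0 20"}}

```text
time: 10.28
ee_pos: [0.6014, 0.1301, 0.0326]
orientation: [1.138, 1.254, -1.138]
wrist_force: [-0.4, 0.3, -2.1]
gripper_width: 0.409
```

Run:
```python
from h import *
x,y=b2w(618.5,-141.7)
seq((x,y,70,5.5),(x,y,35.5,5.5))
pieces("a")
```

```text
t=10.28 pos [601.4 130.1  70.9] yaw 5.52 board [611.1  71.9] tilt [-0.0004 -0.0001] F [-0.4  0.3 -2.1] w 36.0 q7 -1.96
[629.2 -81.8  70.    5.5] total [  0.9   7.4 213.6] turn 0.000 rows 6 each [ 0.2  1.2 35.6] 0.000
[629.2 -81.8  35.5   5.5] total [34.5  0.   0. ] turn -0.000 rows 1 each [34.5  0.   0. ] -0.000
scene c [ 798. -556.] size 207 x 98 yaw 3.4 ztop 23
scene c [ 654. -429.] size 102 x 100 yaw -84.6 ztop 51
scene c [ 499. -367.] size 42 x 38 yaw 59.5 ztop 27
scene c [ 613. -162.] size 231 x 205 yaw -85.3 ztop 38
scene c [433. 141.] size 123 x 38 yaw 4.5 ztop 40
scene c [632. 135.] size 64 x 55 yaw 10.8 ztop 94
scene c [446. 262.] size 71 x 37 yaw 8.8 ztop 39
scene c [770. 173.] size 150 x 90 yaw 87.9 ztop 63
scene c [585. 255.] size 98 x 38 yaw 7.7 ztop 40
scene c [434. 373.] size 98 x 37 yaw 15.7 ztop 40
scene c [591. 387.] size 73 x 36 yaw 11.4 ztop 39
scene c [584. 514.] size 172 x 111 yaw -1.8 ztop 75
side c [546. 517.] size 120 x 87 yaw 87.3 ztop 74
side c [567. 382.] size 38 x 18 yaw -79.2 ztop 38
side c [436. 373.] size 96 x 42 yaw 12.8 ztop 37
side c [771. 174.] size 156 x 91 yaw 88.2 ztop 62
side c [447. 262.] size 70 x 40 yaw 9.9 ztop 37
side c [604. 124.] size 121 x 45 yaw 1.3 ztop 96
side c [435. 143.] size 120 x 42 yaw 3.8 ztop 37
side c [ 589. -166.] size 254 x 230 yaw 6.0 ztop 32
side c [ 652. -428.] size 103 x 102 yaw -70.9 ztop 50
side c [ 500. -366.] size 39 x 38 yaw 85.3 ztop 25
```

>>> {"name": "jog_arm", "arguments": {"series": "0 1.3 36 0 0 0 20; 0 1.3 36 0 0 0 20; 0 1.3 36 0 0 0 20; 0 1.3 36 0 0 0 20; 0 1.2 36 0 0 0 20"}}

```text
time: 10.8
ee_pos: [0.6246, -0.0501, 0.0309]
orientation: [1.138, 1.254, -1.139]
wrist_force: [0.5, 1.3, -2.4]
gripper_width: 0.406
```

>>> {"name": "jog_arm", "arguments": {"series": "0 1 33.6 0 0 0 20; 0 0 0 0 0 0 20; 18 0 0 0 0 0 20; 15 0 0 0 0 0 20; 0 0 0 0 0 0 20"}}

```text
time: 11.22
ee_pos: [0.6278, -0.0821, -0.0039]
orientation: [1.137, 1.255, -1.141]
wrist_force: [-0.8, -0.7, -2.3]
gripper_width: 0.409
```

Run:
```python
from h import *
x,y=b2w(618.5,-141.7)
seq((x,y,34.5,5.5))
wrist("7",lo=.045,hi=.07)
```

```text
t=11.22 pos [627.8 -82.1  34.4] yaw 5.45 board [ 617.1 -141.9] tilt [-0.0032 -0.0001] F [-0.8 -0.7 -2.3] w 36.0 q7 -1.62
[629.2 -81.8  34.5   5.5] total [-0.1  1.4 -0.2] turn -0.001 rows 1 each [-0.1  1.4 -0.2] -0.001
wrist c [651.3 -79.4] board [ 640.7 -141.5] size 74 x 56 yaw 5.5 z 53.9
wrist c [584.3 -85.6] board [ 573.4 -141.2] size 36 x 25 yaw -83.4 z 54.0
```

View pics/w_7.png

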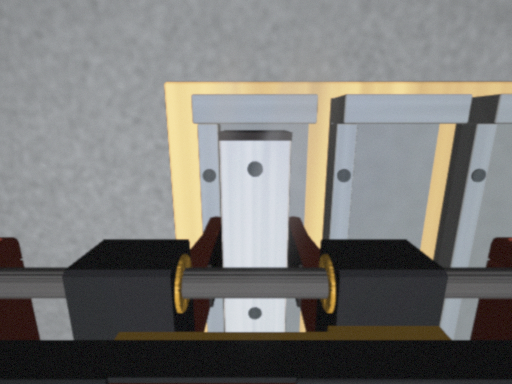

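The piece is in the lane (254,230) with small gaps to the stop and the fence. I'll press it into both while it's held.

>>> {"name": "jog_arm", "arguments": {"series": "0 1.5 -1.5 0 0 0 20; 0 1.5 -1.5 0 0 0 20; 0 1.5 -1 0 0 0 20; 0 1 0 0 0 0 20; 0 0 0 0 0 0 20"}}

```text
time: 11.68
ee_pos: [0.6317, -0.0787, -0.0011]
orientation: [1.135, 1.255, -1.144]
wrist_force: [-7.2, -3.3, 2.1]
gripper_width: 0.408
```

Run:
```python
from h import *
seq((*b2w(621.5,-138.7),34.5,5.5))
```

```text
t=11.68 pos [631.7 -78.7  37.2] yaw 5.47 board [ 621.2 -138.8] tilt [-0.0054 -0.0023] F [-7.2 -3.3  2.1] w 35.9 q7 -1.63
[631.9 -78.5  34.5   5.5] total [ 2.7  0.3 -0.1] turn -0.001 rows 1 each [ 2.7  0.3 -0.1] -0.001
```

Run:
```python
from h import *
wrist("8",lo=.045,hi=.07)
p,d,K,R,t=load("pics/w_8.npz"); X=cloud(p,d,K,R,t)*1000
for v in range(120,235,12): print(v,np.round(X[v,255],1), np.round(X[v,235],1))
```

```text
wrist c [655.4 -75.8] board [ 645.1 -138.3] size 74 x 54 yaw 5.7 z 56.7
wrist c [588.7 -82.3] board [ 578.1 -138.4] size 36 x 24 yaw -83.9 z 56.8
120 [697.8 -72.2  41.2] [696.7 -61.7  42.9]
132 [692.1 -72.8  56.7] [691.2 -63.   56.9]
144 [686.3 -73.3  56.3] [685.4 -63.5  56.8]
156 [680.5 -73.9  57.2] [679.6 -64.   57.7]
168 [674.5 -74.4  57.5] [673.4 -64.4  56.8]
180 [668.3 -75.1  56.7] [667.3 -64.9  57. ]
192 [662.  -75.7  56.8] [661.1 -65.4  57.2]
204 [655.5 -76.3  56.4] [654.4 -65.9  56.1]
216 [649.2 -76.9  57.3] [648.2 -66.4  57.2]
228 [642.2 -77.6  56.4] [641.3 -67.   56.8]
```

View pics/w_8.png

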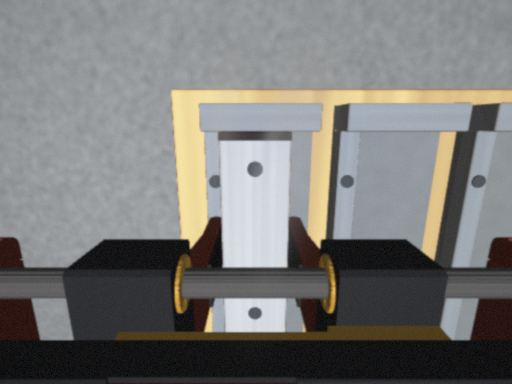

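The piece is at home in xy but floats about 2.8 mm off the floor, so I'll press it down 3 mm and then let go.

>>> {"name": "jog_arm", "arguments": {"series": "1.5 0 0 0 0 0 20; 1.5 0 0 0 0 0 20; 1 0 0 0 0 0 20; 0 0 0 0 0 0 20; 0 0 0 0 0 0 20"}}

```text
time: 12.15
ee_pos: [0.6317, -0.0787, -0.0046]
orientation: [1.135, 1.255, -1.144]
wrist_force: [-9.1, -3.0, 5.9]
gripper_width: 0.41
```

Run:
```python
from h import *
seq((*b2w(621.5,-138.7),34.5,5.5))
```

```text
t=12.15 pos [631.7 -78.7  33.7] yaw 5.45 board [ 621.2 -138.9] tilt [-0.0052 -0.0023] F [-9.1 -3.   5.9] w 36.1 q7 -1.63
[631.9 -78.5  34.5   5.5] total [-0.8  0.3 -0.2] turn -0.001 rows 1 each [-0.8  0.3 -0.2] -0.001
```

>>> {"name": "jog_arm", "arguments": {"series": "0 0 0 0 0 0 48; 0 0 0 0 0 0 48; 0 0 0 0 0 0 48; 0 0 -3 0 0 0 48; 0 0 -3.5 0 0 0 48"}}

```text
time: 12.57
ee_pos: [0.6347, -0.0722, -0.0046]
orientation: [1.138, 1.25, -1.139]
wrist_force: [1.6, -9.8, 1.3]
gripper_width: 0.547
```

Run:
```python
from h import *
seq((*b2w(552,-138.7),75,5.5),(*b2w(545,-138.7),34,5.5),(434,142,90,4.2))
```

```text
t=12.57 pos [634.7 -72.2  33.7] yaw 5.47 board [ 624.9 -132.7] tilt [ 0.0015 -0.0022] F [ 1.6 -9.8  1.3] w 48.2 q7 -1.64
[562.8 -85.2  75.    5.5] total [-41.3 -72.9   6. ] turn -0.001 rows 3 each [-13.8 -24.3   2. ] -0.000
[555.8 -85.8  34.    5.5] total [41. -7.  0.] turn -0.000 rows 2 each [20.5 -3.5  0. ] -0.000
[434.  142.   90.    4.2] total [ -56.   -99.4 -238.4] turn 0.023 rows 7 each [ -8.  -14.2 -34.1] 0.003
```

>>> {"name": "jog_arm", "arguments": {"series": "0 0 6 0 0 0 48; -25 0 0 0 0 0 50; -15 0 0 0 0 0 50; 0 -22.4 -29.8 0.011 0 0 50; 0 -22.4 -29.8 0.011 0 0 50"}}

```text
time: 12.98
ee_pos: [0.5861, -0.0223, 0.036]
orientation: [1.16, 1.238, -1.155]
wrist_force: [0.0, 1.8, -0.0]
gripper_width: 0.568
```

>>> {"name": "jog_arm", "arguments": {"series": "0 -22.4 -29.8 0 0 0 50; 0 -22.4 -29.8 0 0 0 50; 0 -22.4 -29.8 0 0 0 50; 0 -22.4 -29.8 0 0 0 50; 0 0 0 0 0 0 50"}}

```text
time: 13.4
ee_pos: [0.4813, 0.0973, 0.0349]
orientation: [1.148, 1.251, -1.148]
wrist_force: [-0.3, 0.9, -0.4]
gripper_width: 0.571
```

Run:
```python
from h import *
pieces("b")
seq((434.5,142,60,4.2))
```

```text
scene c [ 798. -561.] size 203 x 101 yaw 7.5 ztop 23
scene c [ 654. -427.] size 104 x 104 yaw 50.2 ztop 51
scene c [ 500. -367.] size 44 x 38 yaw -89.3 ztop 27
scene c [ 650. -160.] size 218 x 130 yaw -79.8 ztop 52
scene c [433. 141.] size 123 x 38 yaw 3.7 ztop 40
scene c [446. 261.] size 72 x 36 yaw 10.4 ztop 40
scene c [770. 172.] size 151 x 91 yaw 88.1 ztop 63
scene c [585. 255.] size 95 x 38 yaw 7.6 ztop 40
scene c [436. 373.] size 98 x 36 yaw 15.5 ztop 40
scene c [591. 387.] size 74 x 36 yaw 11.2 ztop 39
scene c [583. 514.] size 172 x 111 yaw -2.1 ztop 75
side c [600. 515.] size 140 x 120 yaw -1.5 ztop 74
side c [412. 367.] size 46 x 40 yaw 16.0 ztop 37
side c [770. 173.] size 155 x 90 yaw 88.0 ztop 62
side c [585. 255.] size 95 x 39 yaw 6.1 ztop 37
side c [428. 259.] size 38 x 32 yaw -81.7 ztop 38
side c [485.  61.] size 21 x 7 yaw 4.2 ztop 88
side c [ 648. -160.] size 227 x 135 yaw -84.1 ztop 48
side c [ 652. -428.] size 103 x 102 yaw 11.3 ztop 49
side c [ 499. -367.] size 38 x 38 yaw -53.4 ztop 25
t=13.50 pos [485.8  92.5  73.4] yaw 4.44 board [492.4  45.5] tilt [0.0002 0.0006] F [ 0.2 -0.8 -0.7] w 50.3 q7 -1.99
[434.5 142.   60.    4.2] total [ 13.4 -47.3 -53.3] turn 0.004 rows 2 each [  6.7 -23.6 -26.7] 0.002
```

View pics/side_b.png

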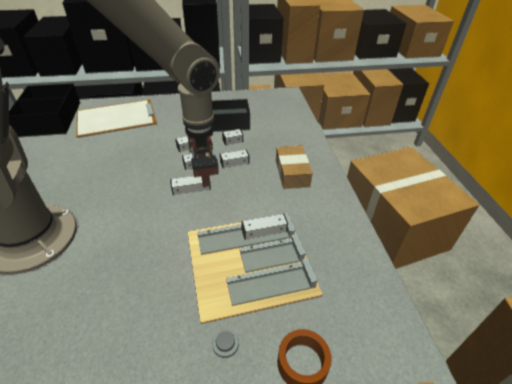

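Side view: the first long is in its lane at (265,225). The arm is just short of being over the second long, so I'll move on.

>>> {"name": "jog_arm", "arguments": {"series": "5 -16 -18 0.004 0 0 50; 5 -16 -18 0 0 0 50; 4 -15.3 -17.3 0 0 0 50; 0 0 0 0 0 0 50; 0 0 0 0 0 0 50"}}

```text
time: 13.92
ee_pos: [0.4359, 0.1406, 0.0208]
orientation: [1.157, 1.242, -1.157]
wrist_force: [0.3, -1.0, -0.3]
gripper_width: 0.57
```

Run:
```python
from h import *
wrist("9")
seq((434.5,142.3,16,4.2))
```

```text
wrist c [550.2 251.3] board [571.8 197.4] size 37 x 25 yaw -82.8 z 35.2
wrist c [447.  143.5] board [458.7 100. ] size 97 x 36 yaw 4.4 z 35.2
wrist c [446.6 262.8] board [469.7 218.8] size 70 x 38 yaw 9.6 z 35.2
t=13.97 pos [436.6 140.   59.3] yaw 3.94 board [448.   97.5] tilt [ 0.0008 -0.0001] F [-0.2 -0.6 -0.8] w 50.4 q7 -2.14
[434.5 142.3  16.    4.2] total [43.3 -2.  -2.5] turn -0.005 rows 2 each [21.6 -1.  -1.2] -0.002
```

>>> {"name": "jog_arm", "arguments": {"series": "20 -1.6 -2.6 -0.005 0 0 50; 23 0 0 0 0 0 50; 0 0 0 0 0 0 20; 0 0 0 0 0 0 20; 0 0 0 0 0 0 20"}}

```text
time: 14.38
ee_pos: [0.4347, 0.1425, -0.0216]
orientation: [1.155, 1.242, -1.155]
wrist_force: [0.0, -0.2, -1.8]
gripper_width: 0.408
```

>>> {"name": "jog_arm", "arguments": {"series": "0 0 0 0 0 0 20; 0 0 0 0 0 0 20; 0 0 0 0 0 0 20; -27 0 0 -0.011 0 0 20; -27 0 0 -0.011 0 0 20"}}

```text
time: 14.8
ee_pos: [0.4321, 0.1426, 0.0318]
orientation: [1.135, 1.256, -1.14]
wrist_force: [-0.1, 0.1, -2.2]
gripper_width: 0.406
```

Run:
```python
from h import *
seq((*b2w(496.5,-142.2),70,5.5),(*b2w(496.5,-142.2),35,5.5))
```

```text
t=14.80 pos [432.1 142.6  70.1] yaw 5.59 board [443.8 100.5] tilt [-0.0034 -0.0012] F [-0.1  0.1 -2.2] w 35.7 q7 -2.12
[507.8 -94.   70.    5.5] total [1.000e-01 5.230e+01 2.428e+02] turn 0.002 rows 7 each [ 0.   7.5 34.7] 0.000
[507.8 -94.   35.    5.5] total [35.  0.  0.] turn -0.000 rows 1 each [35.  0.  0.] -0.000
```

>>> {"name": "jog_arm", "arguments": {"series": "0 6.5 30.3 0 0 0 20; 0 6.5 30.3 0 0 0 20; 0 6.5 30.3 0 0 0 20; 0 6.5 30.3 0 0 0 20; 0 6.5 30.3 0 0 0 20"}}

```text
time: 15.22
ee_pos: [0.4809, -0.006, 0.0324]
orientation: [1.138, 1.253, -1.137]
wrist_force: [1.3, 0.5, -2.6]
gripper_width: 0.404
```

>>> {"name": "jog_arm", "arguments": {"series": "0 6.5 30.3 0 0 0 20; 0 6.5 30.3 0 0 0 20; 0 6.5 30.3 0 0 0 20; 0 0 0 0 0 0 20; 15 0 0 0 0 0 20"}}

```text
time: 15.63
ee_pos: [0.5113, -0.096, 0.019]
orientation: [1.142, 1.246, -1.138]
wrist_force: [0.2, 0.6, -2.5]
gripper_width: 0.415
```

Run:
```python
from h import *
seq((*b2w(496.5,-142.2),35,5.5))
wrist("10",lo=.045,hi=.08)
```

```text
t=15.63 pos [511.3 -96.   57.3] yaw 5.27 board [ 499.7 -144.6] tilt [ 0.0052 -0.0015] F [ 0.2  0.6 -2.5] w 36.5 q7 -1.59
[507.8 -94.   35.    5.5] total [22.3 -3.2 -2.3] turn -0.004 rows 1 each [22.3 -3.2 -2.3] -0.004
wrist c [604.8 -81.1] board [ 594.2 -138.7] size 65 x 36 yaw 5.4 z 53.2
wrist c [534.5 -93.5] board [ 523.  -144.3] size 75 x 54 yaw 5.4 z 76.0
wrist c [467.4 -99.9] board [ 455.7 -144.3] size 36 x 24 yaw -85.3 z 75.7
```

View pics/w_10.png

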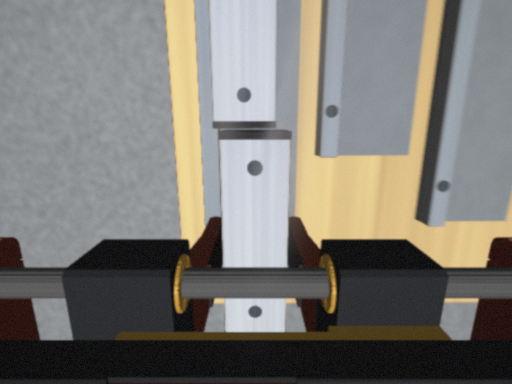

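First shift back and towards the fence, then lower.

>>> {"name": "jog_arm", "arguments": {"series": "0 -3.5 -2 -0.004 0 0 20; 0 0 0 0 0 0 20; 11 0 0 0 0 0 20; 11 0 0 0 0 0 20; 0 0 0 0 0 0 20"}}

```text
time: 16.1
ee_pos: [0.5061, -0.0911, -0.0056]
orientation: [1.135, 1.254, -1.133]
wrist_force: [0.4, 0.1, -0.1]
gripper_width: 0.406
```

Run:
```python
from h import *
seq((*b2w(501.5,-138.7),34.5,5.5))
wrist("11",lo=.045,hi=.08)
```

```text
t=16.10 pos [506.1 -91.1  32.7] yaw 5.82 board [ 495.1 -139.2] tilt [ 0.0016 -0.0001] F [ 0.4  0.1 -0.1] w 35.7 q7 -1.60
[512.5 -90.   34.5   5.5] total [-1.8  6.4 -0.4] turn 0.006 rows 1 each [-1.8  6.4 -0.4] 0.006
wrist c [597.5 -81.6] board [ 586.9 -138.5] size 51 x 36 yaw 5.4 z 53.2
wrist c [529.7 -88.1] board [ 518.8 -138.4] size 73 x 58 yaw 6.7 z 53.3
wrist c [463.8 -95. ] board [ 452.6 -139. ] size 36 x 24 yaw -83.5 z 53.2
```

>>> {"name": "jog_arm", "arguments": {"series": "0 2.5 -0.5 0.005 0 0 20; 0 2.5 0 0 0 0 20; 0 2 0 0 0 0 20; 0 2 0 0 0 0 20; 0 0 0 0 0 0 20"}}

```text
time: 16.57
ee_pos: [0.5122, -0.0902, -0.0056]
orientation: [1.136, 1.256, -1.141]
wrist_force: [-6.6, 0.0, 3.8]
gripper_width: 0.408
```

Run:
```python
from h import *
seq((*b2w(501.5,-138.7),34.5,5.5))
wrist("12",lo=.045,hi=.08)
```

```text
t=16.57 pos [512.2 -90.2  32.7] yaw 5.49 board [ 501.2 -138.8] tilt [-0.0038 -0.0003] F [-6.6  0.   3.8] w 35.9 q7 -1.61
[512.5 -90.   34.5   5.5] total [-1.8  0.3 -0.1] turn -0.000 rows 1 each [-1.8  0.3 -0.1] -0.000
wrist c [564.4 -84.3] board [ 553.7 -138. ] size 130 x 58 yaw 6.4 z 53.3
wrist c [470.2 -93.9] board [ 459.1 -138.6] size 36 x 24 yaw -84.2 z 53.3
```

>>> {"name": "jog_arm", "arguments": {"series": "0 1.5 -0.5 0 0 0 20; 0 0 0 0 0 0 20; 0 0 0 0 0 0 48; 0 0 0 0 0 0 48; 0 0 0 0 0 0 48"}}

```text
time: 17.03
ee_pos: [0.5165, -0.0891, -0.005]
orientation: [1.139, 1.252, -1.137]
wrist_force: [0.8, 0.2, -0.5]
gripper_width: 0.541
```

>>> {"name": "jog_arm", "arguments": {"series": "0 0 -3.5 0 0 0 48; 0 0 -3.5 0 0 0 48; 0 0 0 0 0 0 48; 0 0 6.5 0 0 0 48; -20 0 0 0 0 0 48"}}

```text
time: 17.45
ee_pos: [0.513, -0.0895, 0.0125]
orientation: [1.137, 1.257, -1.142]
wrist_force: [-0.7, 0.0, -0.6]
gripper_width: 0.542
```

Run:
```python
from h import *
wrist("13",lo=.045,hi=.08)
p,d,K,R,t=load("pics/w_13.npz")
seq((*b2w(501.5,-138.7),80,5.5),(446.5,261.7,80,10),(446.5,261.7,60,10),(585,255.5,80,7.8))
```

```text
wrist c [563.7 -85. ] board [ 553.  -138.6] size 147 x 36 yaw 5.5 z 53.2
wrist c [512.  -64.4] board [ 503.4 -113.2] size 23 x 8 yaw 28.2 z 67.3
wrist c [ 517.2 -114. ] board [ 503.9 -163. ] size 23 x 8 yaw -17.8 z 67.2
wrist c [461.3 -95. ] board [ 450.1 -138.8] size 36 x 20 yaw -85.1 z 53.2
t=17.50 pos [516.3 -89.3  55.5] yaw 5.46 board [ 505.4 -138.4] tilt [ 0.0014 -0.0001] F [0.5 0.8 3.2] w 48.1 q7 -1.60
[512.5 -90.   80.    5.5] total [-24.5  -3.9   0.3] turn -0.001 rows 1 each [-24.5  -3.9   0.3] -0.001
[446.5 261.7  80.   10. ] total [  -0.   -32.  -356.4] turn -0.079 rows 9 each [ -0.   -3.6 -39.6] -0.009
[446.5 261.7  60.   10. ] total [20.  0.  0.] turn -0.000 rows 1 each [20.  0.  0.] -0.000
[585.  255.5  80.    7.8] total [-20.  135.3  30.2] turn 0.038 rows 4 each [-5.  33.8  7.5] 0.010
```

View pics/w_13.png

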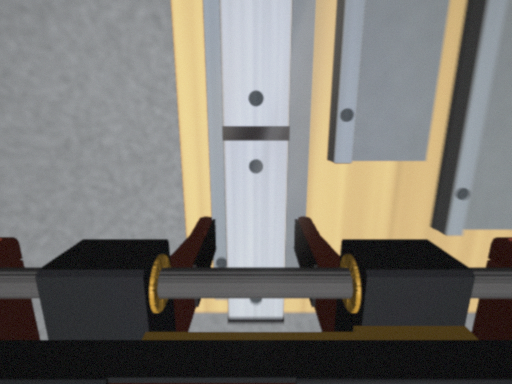

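Both longs are end to end on their rail, joint at row 133. Next is the short piece at (446,262).

>>> {"name": "jog_arm", "arguments": {"series": "-24 -3.5 0 0 0 0 50; 0 -3.2 -35.6 0 0 0 50; 0 -3.2 -35.6 0 0 0 50; 0 -3.2 -35.6 0 0 0 50; 0 -3.2 -35.6 0 0 0 50"}}

```text
time: 17.92
ee_pos: [0.4855, 0.0529, 0.0391]
orientation: [1.14, 1.252, -1.138]
wrist_force: [0.6, -0.2, 0.3]
gripper_width: 0.566
```

>>> {"name": "jog_arm", "arguments": {"series": "0 -3.2 -35.6 0 0 0 50; 0 -3.2 -35.6 0 0 0 50; 0 -3.2 -35.6 0 0 0 50; 0 -3.2 -35.6 0 0 0 50; 0 -3.2 -35.6 0 0 0 50"}}

```text
time: 18.33
ee_pos: [0.4521, 0.229, 0.039]
orientation: [1.139, 1.253, -1.137]
wrist_force: [0.5, 0.6, 0.3]
gripper_width: 0.565
```

>>> {"name": "jog_arm", "arguments": {"series": "0 -3.2 -35.6 0 0 0 50; 20 0 0 -0.079 0 0 50; 0 0 0 0 0 0 50; 0 0 0 0 0 0 50; 0 0 0 0 0 0 50"}}

```text
time: 18.75
ee_pos: [0.4463, 0.2608, 0.019]
orientation: [1.081, 1.285, -1.083]
wrist_force: [-0.2, -0.3, -0.3]
gripper_width: 0.571
```

Run:
```python
from h import *
wrist("14",minpx=150)
pieces("c")
seq((446.5,261.7,16,10))
```

```text
wrist c [559.1 381.2] board [593.1 325.9] size 37 x 4 yaw -77.7 z 34.6
wrist c [560.3 253. ] board [582.  198.1] size 45 x 37 yaw 8.2 z 35.2
wrist c [446.1 377.3] board [480.2 332.8] size 74 x 38 yaw 16.1 z 35.1
wrist c [446.5 262.8] board [469.7 218.8] size 71 x 36 yaw 9.4 z 35.2
scene c [ 798. -558.] size 205 x 93 yaw 5.0 ztop 23
scene c [ 652. -428.] size 107 x 99 yaw -89.7 ztop 50
scene c [ 500. -365.] size 37 x 35 yaw -89.8 ztop 28
scene c [602. -96.] size 293 x 139 yaw -21.4 ztop 55
scene c [445. 293.] size 16 x 10 yaw -24.9 ztop 78
scene c [770. 173.] size 151 x 91 yaw 88.1 ztop 63
scene c [585. 255.] size 97 x 37 yaw 8.3 ztop 39
scene c [434. 373.] size 99 x 36 yaw 16.1 ztop 39
scene c [592. 387.] size 72 x 36 yaw 12.0 ztop 39
scene c [584. 514.] size 173 x 111 yaw -2.3 ztop 75
side c [586. 515.] size 168 x 120 yaw -2.9 ztop 74
side c [452. 227.] size 22 x 8 yaw 9.7 ztop 88
side c [771. 172.] size 153 x 91 yaw 88.1 ztop 62
side c [585. 257.] size 95 x 44 yaw 7.9 ztop 38
side c [573. -83.] size 241 x 40 yaw 5.9 ztop 54
side c [ 652. -427.] size 104 x 102 yaw -77.2 ztop 50
side c [ 500. -367.] size 38 x 38 yaw -54.3 ztop 25
t=18.90 pos [446.8 261.   57.8] yaw 9.84 board [469.8 216.9] tilt [ 0.0009 -0.0001] F [ 0.2 -0.3  0.4] w 50.1 q7 -2.28
[446.5 261.7  16.   10. ] total [41.8 -0.2 -0.8] turn -0.003 rows 2 each [20.9 -0.1 -0.4] -0.001
```

View pics/w_14.png

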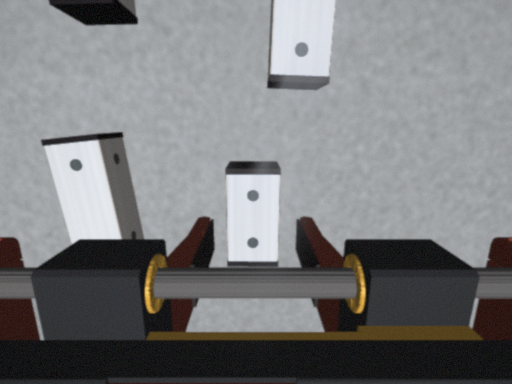

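>>> {"name": "jog_arm", "arguments": {"series": "21 0 -1.2 0 0 0 50; 21 0 0 0 0 0 50; 0 0 0 0 0 0 20; 0 0 0 0 0 0 20; 0 0 0 0 0 0 20"}}

```text
time: 19.32
ee_pos: [0.4464, 0.2631, -0.0222]
orientation: [1.081, 1.286, -1.08]
wrist_force: [0.8, -0.7, -2.6]
gripper_width: 0.409
```

>>> {"name": "jog_arm", "arguments": {"series": "0 0 0 0 0 0 20; 0 0 0 0 0 0 20; 0 0 0 0 0 0 20; -30 0 0 0.039 0 0 20; -30 0 0 0.036 0 0 20"}}

```text
time: 19.73
ee_pos: [0.4442, 0.2623, 0.0364]
orientation: [1.133, 1.256, -1.14]
wrist_force: [0.7, 0.9, -1.5]
gripper_width: 0.41
```

Run:
```python
from h import *
seq((*b2w(641,-221.5),76,5.5),(*b2w(641,-221.5),35,5.5))
```

```text
t=19.73 pos [444.2 262.3  74.7] yaw 5.63 board [467.3 218.5] tilt [-0.0037 -0.002 ] F [ 0.7  0.9 -1.5] w 36.0 q7 -2.33
[ 659.3 -159.    76.     5.5] total [ -1.3 172.7 440.4] turn 0.002 rows 12 each [-0.1 14.4 36.7] 0.000
[ 659.3 -159.    35.     5.5] total [41.  0.  0.] turn -0.000 rows 2 each [20.5  0.   0. ] -0.000
```

>>> {"name": "jog_arm", "arguments": {"series": "-3 12.2 31.5 0 0 0 20; -3 12.2 31.5 0 0 0 20; -3 12.2 31.5 0 0 0 20; 0 12.2 31.5 0 0 0 20; 0 12.2 31.5 0 0 0 20"}}

```text
time: 20.15
ee_pos: [0.5229, 0.1111, 0.0466]
orientation: [1.136, 1.254, -1.134]
wrist_force: [-0.0, 0.1, -3.0]
gripper_width: 0.407
```

>>> {"name": "jog_arm", "arguments": {"series": "0 12.2 31.5 0 0 0 20; 0 12.2 31.5 0 0 0 20; 0 12.2 31.5 0 0 0 20; 0 12.2 31.5 0 0 0 20; 0 12.2 31.5 0 0 0 20"}}

```text
time: 20.57
ee_pos: [0.599, -0.0397, 0.0462]
orientation: [1.136, 1.255, -1.135]
wrist_force: [1.4, -0.3, -1.8]
gripper_width: 0.405
```

>>> {"name": "jog_arm", "arguments": {"series": "0 12.2 31.5 0 0 0 20; 0 12.2 31.5 0 0 0 20; 0 12.2 31.5 0 0 0 20; 0 12.2 31.5 0 0 0 20; 9 0 0 0 0 0 20"}}

```text
time: 20.98
ee_pos: [0.6628, -0.1686, 0.0387]
orientation: [1.14, 1.242, -1.141]
wrist_force: [0.3, -2.3, -1.2]
gripper_width: 0.404
```

>>> {"name": "jog_arm", "arguments": {"series": "5 0 0 0 0 0 20; 0 0 0 0 0 0 20; 0 0 0 0 0 0 20; 0 0 0 0 0 0 20; 0 0 0 0 0 0 20"}}

```text
time: 21.4
ee_pos: [0.6598, -0.1571, 0.0324]
orientation: [1.134, 1.255, -1.133]
wrist_force: [0.1, -0.4, -1.8]
gripper_width: 0.406
```

Run:
```python
from h import *
seq((*b2w(642,-221),34.5,5.5))
wrist("15",lo=.045,hi=.10)
```

```text
t=21.40 pos [ 659.8 -157.1   70.7] yaw 5.83 board [ 641.7 -219.6] tilt [0.0005 0.0004] F [ 0.1 -0.4 -1.8] w 35.7 q7 -1.48
[ 660.2 -158.4   34.5    5.5] total [36.2  0.3  1.4] turn 0.006 rows 1 each [36.2  0.3  1.4] 0.006
wrist c [665.  -75.3] board [ 654.7 -138.7] size 55 x 37 yaw 5.3 z 53.1
wrist c [ 671.1 -155.7] board [ 653.1 -219.3] size 54 x 49 yaw -84.1 z 90.0
wrist c [ 626.7 -160.3] board [ 608.4 -219.6] size 36 x 4 yaw -84.8 z 90.2
```

View pics/w_15.png

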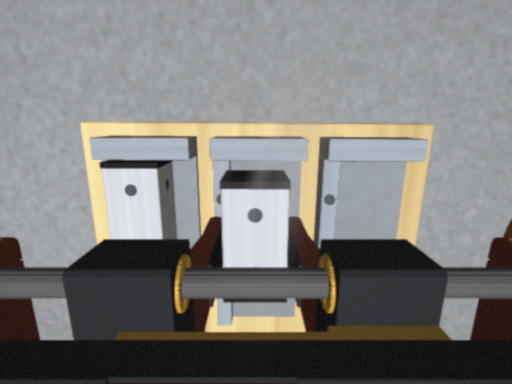

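>>> {"name": "jog_arm", "arguments": {"series": "9 0 1.5 0.006 0 0 20; 9 0 0 0 0 0 20; 9 0 0 0 0 0 20; 9 0 0 0 0 0 20; 0.5 0 0 0 0 0 20"}}

```text
time: 21.87
ee_pos: [0.6597, -0.16, -0.0055]
orientation: [1.14, 1.253, -1.14]
wrist_force: [-1.9, -0.4, 2.8]
gripper_width: 0.408
```

>>> {"name": "jog_arm", "arguments": {"series": "0 0 0 0 0 0 20; 0 1.5 -1.5 0 0 0 20; 0 1.5 -1.5 0 0 0 20; 0 1.5 -1 0 0 0 20; 0 1 0 0 0 0 20"}}

```text
time: 22.28
ee_pos: [0.6645, -0.156, -0.0051]
orientation: [1.139, 1.253, -1.141]
wrist_force: [-4.0, -2.3, -2.5]
gripper_width: 0.407
```

Run:
```python
from h import *
seq((*b2w(646.5,-218.3),34.5,5.5))
wrist("16",lo=.045,hi=.07)
```

```text
t=22.28 pos [ 664.5 -156.    33.2] yaw 5.38 board [ 646.5 -219. ] tilt [-0.0012 -0.0007] F [-4.  -2.3 -2.5] w 35.8 q7 -1.50
[ 664.4 -155.3   34.5    5.5] total [-1.3  0.  -0.7] turn -0.002 rows 1 each [-1.3  0.  -0.7] -0.002
wrist c [671.1 -74.9] board [ 660.8 -138.9] size 43 x 37 yaw 6.1 z 53.1
wrist c [ 676.  -154.7] board [ 658.  -218.8] size 56 x 48 yaw -84.9 z 53.6
wrist c [ 631.9 -158.8] board [ 613.7 -218.6] size 36 x 5 yaw -84.6 z 53.9
```

Nearly home. I'll press once more, then release, press against the fence with the open finger, and back off.

>>> {"name": "jog_arm", "arguments": {"series": "1 1.5 -1 0 0 0 20; 0 0 0 0 0 0 20; 0 0 0 0 0 0 48; 0 0 0 0 0 0 48; 0 0 0 0 0 0 48"}}

```text
time: 22.75
ee_pos: [0.6673, -0.1536, -0.0052]
orientation: [1.141, 1.251, -1.138]
wrist_force: [-0.0, -0.2, 0.5]
gripper_width: 0.546
```

>>> {"name": "jog_arm", "arguments": {"series": "0 0 -3.5 0 0 0 48; 0 0 -3.5 0 0 0 48; 0 0 0 0 0 0 48; 0 0 7 0 0 0 48; -20 -2 0 0 0 0 48"}}

```text
time: 23.17
ee_pos: [0.6617, -0.1551, 0.011]
orientation: [1.138, 1.257, -1.144]
wrist_force: [-0.4, -0.1, 0.0]
gripper_width: 0.546
```

Run:
```python
from h import *
wrist("17",lo=.045,hi=.07)
seq((*b2w(645,-218.3),80,5.5),(592,388,80,10.8),(592,388,60,10.8))
```

```text
wrist c [670.7 -74.6] board [ 660.5 -138.5] size 43 x 37 yaw 5.5 z 53.1
wrist c [ 670.1 -155.1] board [ 652.2 -218.6] size 60 x 36 yaw 5.7 z 53.2
wrist c [ 661. -130.] board [ 645.5 -192.7] size 23 x 8 yaw 28.3 z 60.5
wrist c [ 665.6 -179.6] board [ 645.3 -242.5] size 23 x 8 yaw -17.5 z 60.4
t=23.22 pos [ 665.  -155.2   55.2] yaw 5.33 board [ 647.1 -218.3] tilt [ 0.0014 -0.0002] F [-0.1 -0.5  3. ] w 48.1 q7 -1.50
[ 663.  -155.5   80.     5.5] total [-24.8  -2.1   0. ] turn -0.003 rows 1 each [-24.8  -2.1   0. ] -0.003
[592.  388.   80.   10.8] total [  -0.   -18.5 -547.8] turn -0.093 rows 14 each [ -0.   -1.3 -39.1] -0.007
[592.  388.   60.   10.8] total [20.  0.  0.] turn -0.000 rows 1 each [20.  0.  0.] -0.000
```

View pics/w_17.png

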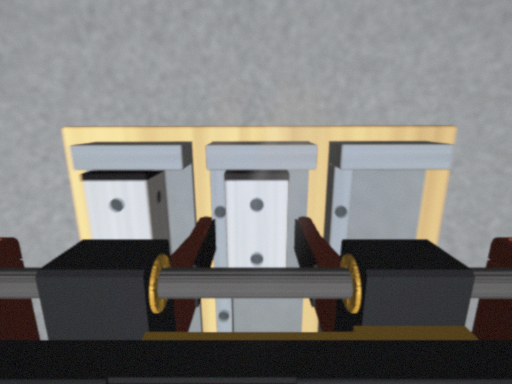

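Short 1 sits against its stop (257,175), flush on the fence. On to short 2 at (592,387).

>>> {"name": "jog_arm", "arguments": {"series": "-24 -2 0 0 0 0 50; 0 -1.3 -39.1 0 0 0 50; 0 -1.3 -39.1 0 0 0 50; 0 -1.3 -39.1 0 0 0 50; 0 -1.3 -39.1 0 0 0 50"}}

```text
time: 23.63
ee_pos: [0.6425, 0.0026, 0.0386]
orientation: [1.141, 1.252, -1.139]
wrist_force: [0.5, -0.3, -0.3]
gripper_width: 0.571
```

>>> {"name": "jog_arm", "arguments": {"series": "0 -1.3 -39.1 0 0 0 50; 0 -1.3 -39.1 0 0 0 50; 0 -1.3 -39.1 0 0 0 50; 0 -1.3 -39.1 0 0 0 50; 0 -1.3 -39.1 0 0 0 50"}}

```text
time: 24.05
ee_pos: [0.6173, 0.1971, 0.0385]
orientation: [1.14, 1.253, -1.139]
wrist_force: [0.3, -0.6, -0.2]
gripper_width: 0.569
```

>>> {"name": "jog_arm", "arguments": {"series": "0 -1.3 -39.1 0 0 0 50; 0 -1.3 -39.1 0 0 0 50; 0 -1.3 -39.1 0 0 0 50; 0 -1.3 -39.1 0 0 0 50; 0 -1.3 -39.1 0 0 0 50"}}

```text
time: 24.47
ee_pos: [0.5922, 0.3912, 0.0384]
orientation: [1.14, 1.253, -1.139]
wrist_force: [0.4, 0.6, 0.6]
gripper_width: 0.569
```

>>> {"name": "jog_arm", "arguments": {"series": "0 0 0 -0.093 0 0 50; 20 0 0 0 0 0 50; 0 0 0 0 0 0 50; 0 0 0 0 0 0 50; 0 0 0 0 0 0 50"}}

```text
time: 24.88
ee_pos: [0.5933, 0.388, 0.0186]
orientation: [1.071, 1.291, -1.072]
wrist_force: [-0.4, -0.2, 0.9]
gripper_width: 0.57
```

Run:
```python
from h import *
wrist("18",minpx=150)
seq((592,388,16,10.8))
```

```text
wrist c [595.7 520.6] board [642.8 461.1] size 139 x 80 yaw -2.0 z 34.2
wrist c [616.1 459.3] board [657.3 398.2] size 103 x 1 yaw -2.0 z 37.8
wrist c [592.9 388.1] board [627.4 329.5] size 71 x 36 yaw 11.1 z 35.2
wrist c [602.2 280. ] board [626.3 221. ] size 38 x 7 yaw -80.0 z 35.0
t=24.93 pos [593.6 388.1  57.3] yaw 10.62 board [628.1 329.4] tilt [0.0007 0.0004] F [1.2 0.7 0.3] w 50.0 q7 -2.24
[592.  388.   16.   10.8] total [41.3 -1.6 -0.2] turn -0.003 rows 2 each [20.7 -0.8 -0.1] -0.002
```

View pics/w_18.png

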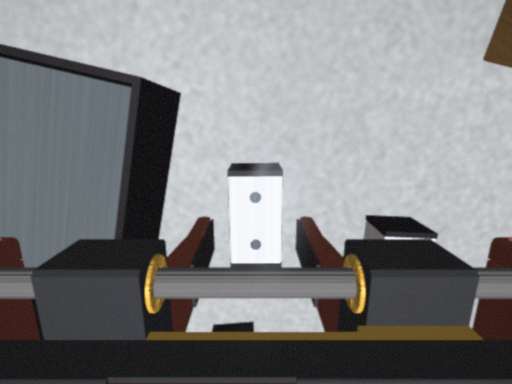

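The piece is centred at (255,220). The bin edge is at y=459, and the body clears the bin rim by about 20 mm in height, so I'll grasp.

>>> {"name": "jog_arm", "arguments": {"series": "21 -0.7 0 -0.005 0 0 50; 20.3 0 0 0 0 0 50; 0 0 0 0 0 0 20; 0 0 0 0 0 0 20; 0 0 0 0 0 0 20"}}

```text
time: 25.35
ee_pos: [0.5932, 0.3887, -0.0215]
orientation: [1.069, 1.293, -1.066]
wrist_force: [-0.0, 0.9, -1.3]
gripper_width: 0.411
```

>>> {"name": "jog_arm", "arguments": {"series": "0 0 0 0 0 0 20; 0 0 0 0 0 0 20; 0 0 0 0 0 0 20; -35 0 0 0.048 0 0 20; -35 0 0 0.048 0 0 20"}}

```text
time: 25.77
ee_pos: [0.5905, 0.3869, 0.0457]
orientation: [1.136, 1.253, -1.144]
wrist_force: [1.2, 1.5, -0.6]
gripper_width: 0.407
```

Run:
```python
from h import *
seq((*b2w(571.5,-221.5),85,5.5),(*b2w(571.5,-221.5),35,5.5))
```

```text
t=25.77 pos [590.5 386.9  84. ] yaw 5.37 board [624.9 328.6] tilt [-0.0044 -0.0029] F [ 1.2  1.5 -0.6] w 35.8 q7 -2.31
[ 590.1 -165.7   85.     5.5] total [ -1.  -52.1 550.2] turn -0.002 rows 14 each [-0.1 -3.7 39.3] -0.000
[ 590.1 -165.7   35.     5.5] total [50.  0.  0.] turn -0.000 rows 2 each [25.  0.  0.] -0.000
```

>>> {"name": "jog_arm", "arguments": {"series": "0 -3.6 36.8 0 0 0 20; 0 -3.6 36.8 0 0 0 20; 0 -3.6 36.8 0 0 0 20; 0 -3.6 36.8 0 0 0 20; 0 -3.6 36.8 0 0 0 20"}}

```text
time: 26.18
ee_pos: [0.5919, 0.2019, 0.0477]
orientation: [1.139, 1.252, -1.137]
wrist_force: [0.1, -0.2, -1.0]
gripper_width: 0.405
```

>>> {"name": "jog_arm", "arguments": {"series": "0 -3.6 36.8 0 0 0 20; 0 -3.6 36.8 0 0 0 20; 0 -3.6 36.8 0 0 0 20; 0 -3.6 36.8 0 0 0 20; 0 -3.6 36.8 0 0 0 20"}}

```text
time: 26.6
ee_pos: [0.5917, 0.0169, 0.0477]
orientation: [1.139, 1.252, -1.138]
wrist_force: [1.0, -0.4, -1.6]
gripper_width: 0.409
```

>>> {"name": "jog_arm", "arguments": {"series": "0 -3.6 36.8 0 0 0 20; 0 -3.6 36.8 0 0 0 20; 0 -3.6 36.8 0 0 0 20; 0 -3.6 36.8 0 0 0 20; 0 -3.6 36.8 0 0 0 20"}}

```text
time: 27.02
ee_pos: [0.5913, -0.1681, 0.0477]
orientation: [1.139, 1.252, -1.138]
wrist_force: [-0.1, 0.5, -0.7]
gripper_width: 0.408
```

>>> {"name": "jog_arm", "arguments": {"series": "0 0 0 0 0 0 20; 14 0 0 0 0 0 20; 0 0 0 0 0 0 20; 0 0 0 0 0 0 20; 0 0 0 0 0 0 20"}}

```text
time: 27.43
ee_pos: [0.5916, -0.1654, 0.0335]
orientation: [1.138, 1.253, -1.137]
wrist_force: [-0.7, -0.1, -0.6]
gripper_width: 0.408
```

Run:
```python
from h import *
seq((*b2w(571.5,-221),34.5,5.5))
wrist("19",lo=.045,hi=.10)
```

```text
t=27.43 pos [ 591.6 -165.4   71.8] yaw 5.56 board [ 573.  -221.3] tilt [0.0002 0.0002] F [-0.7 -0.1 -0.6] w 35.9 q7 -1.45
[ 590.1 -165.2   34.5    5.5] total [37.3 -1.5 -0.3] turn 0.001 rows 1 each [37.3 -1.5 -0.3] 0.001
wrist c [630.7 -78.4] board [ 620.3 -138.5] size 124 x 38 yaw 5.3 z 53.1
wrist c [ 664.5 -155.7] board [ 646.5 -218.7] size 71 x 36 yaw 5.7 z 53.2
wrist c [ 602.5 -164.1] board [ 584.  -221.1] size 54 x 49 yaw -84.6 z 90.6
wrist c [ 557.9 -168.5] board [ 539.2 -221.2] size 36 x 4 yaw -84.8 z 90.9
```

View pics/w_19.png

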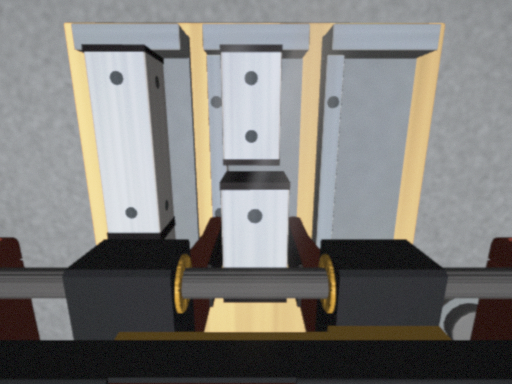

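>>> {"name": "jog_arm", "arguments": {"series": "10 -0.5 0 0 0 0 20; 9 0 0 0 0 0 20; 9 0 0 0 0 0 20; 9 0 0 0 0 0 20; 1 0 0 0 0 0 20"}}

```text
time: 27.9
ee_pos: [0.5909, -0.1661, -0.0053]
orientation: [1.138, 1.254, -1.139]
wrist_force: [-4.1, 0.1, 13.7]
gripper_width: 0.406
```

>>> {"name": "jog_arm", "arguments": {"series": "0 0 0 0 0 0 20; 0 1.5 -1.5 0 0 0 20; 0 1.5 -1.5 0 0 0 20; 0 1.5 -1 0 0 0 20; 0 1.5 0 0 0 0 20"}}

```text
time: 28.32
ee_pos: [0.5953, -0.1626, -0.0053]
orientation: [1.137, 1.254, -1.141]
wrist_force: [-9.4, -1.5, 13.2]
gripper_width: 0.41
```

Run:
```python
from h import *
seq((*b2w(576.5,-218.3),34.5,5.5))
wrist("20",lo=.045,hi=.07)
```

```text
t=28.32 pos [ 595.3 -162.6   33. ] yaw 5.46 board [ 577.  -218.9] tilt [-0.0023 -0.001 ] F [-9.4 -1.5 13.2] w 36.1 q7 -1.48
[ 594.8 -162.    34.5    5.5] total [-1.5 -0.5 -0.6] turn -0.001 rows 1 each [-1.5 -0.5 -0.6] -0.001
wrist c [636.4 -78.1] board [ 626.  -138.8] size 112 x 38 yaw 5.6 z 53.1
wrist c [ 641.2 -157.4] board [ 623.2 -218.1] size 118 x 56 yaw 5.7 z 53.2
wrist c [ 562.1 -165.4] board [ 543.6 -218.5] size 36 x 5 yaw -84.2 z 53.3
```

>>> {"name": "jog_arm", "arguments": {"series": "-0.5 2 -1 0 0 0 20; 0 0 0 0 0 0 20; 0 0 0 0 0 0 48; 0 0 0 0 0 0 48; 0 0 0 0 0 0 48"}}

```text
time: 28.78
ee_pos: [0.5987, -0.1599, -0.0048]
orientation: [1.139, 1.253, -1.137]
wrist_force: [-0.8, -0.9, 0.0]
gripper_width: 0.541
```

>>> {"name": "jog_arm", "arguments": {"series": "0 0 -3.5 0 0 0 48; 0 0 -3.5 0 0 0 48; 0 0 0 0 0 0 48; 0 0 7 0 0 0 48; -20 -3 0 0 0 0 48"}}

```text
time: 29.2
ee_pos: [0.5931, -0.1611, 0.0126]
orientation: [1.137, 1.257, -1.142]
wrist_force: [-0.6, 0.5, -0.2]
gripper_width: 0.544
```

Run:
```python
from h import *
wrist("21",lo=.045,hi=.06)
pieces("d")
seq((*b2w(574,-218.3),80,5.5),(585,255.5,80,7.8),(585,255.5,60,7.8))
```

```text
wrist c [636.  -78.2] board [ 625.5 -138.8] size 113 x 37 yaw 5.5 z 53.1
wrist c [ 635.2 -158.6] board [ 617.1 -218.7] size 130 x 36 yaw 5.6 z 53.2
scene c [ 797. -561.] size 202 x 97 yaw 8.0 ztop 23
scene c [ 654. -429.] size 103 x 102 yaw 63.2 ztop 50
scene c [ 582. -131.] size 253 x 134 yaw 5.7 ztop 56
scene c [770. 173.] size 150 x 91 yaw 88.2 ztop 63
scene c [558. 273.] size 98 x 37 yaw 8.6 ztop 40
scene c [435. 373.] size 97 x 36 yaw 16.0 ztop 40
scene c [583. 514.] size 173 x 111 yaw -2.0 ztop 75
side c [436. 372.] size 96 x 40 yaw 16.5 ztop 37
side c [771. 174.] size 155 x 91 yaw 88.3 ztop 62
side c [547. 272.] size 74 x 40 yaw 7.3 ztop 38
side c [ 578. -130.] size 241 x 132 yaw 5.3 ztop 54
side c [ 652. -428.] size 103 x 103 yaw -75.7 ztop 50
side c [ 500. -367.] size 38 x 38 yaw 36.7 ztop 25
t=29.35 pos [ 596.6 -160.7   54.8] yaw 5.49 board [ 578.4 -217.1] tilt [0.0027 0.    ] F [ 0.1  0.4 -0.1] w 48.2 q7 -1.47
[ 592.3 -162.3   80.     5.5] total [-25.2  -4.4   1.2] turn -0.000 rows 1 each [-25.2  -4.4   1.2] -0.000
[585.  255.5  80.    7.8] total [  -0.    32.8 -416.6] turn -0.040 rows 11 each [ -0.    3.  -37.9] -0.004
[585.  255.5  60.    7.8] total [20.  0.  0.] turn -0.000 rows 1 each [20.  0.  0.] -0.000
```

View pics/w_21.png

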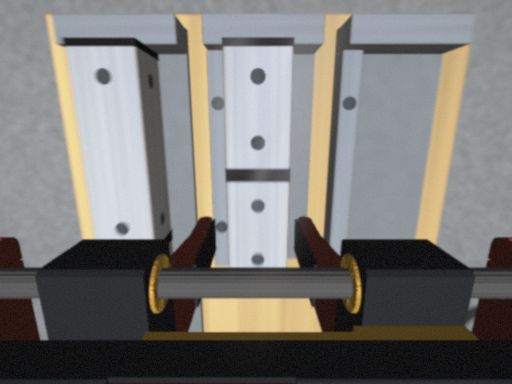

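The shorts sit end to end (joint at row 175). The knock happened to the mid piece at (585,255): it is now at (558,273), yaw about 8.5°, so I go there.

>>> {"name": "jog_arm", "arguments": {"series": "-25 -4.4 1.2 0 0 0 50; 0 0.7 -39.7 0 0 0 50; 0 0.7 -39.7 0 0 0 50; 0 0.7 -39.7 0 0 0 50; 0 0.7 -39.7 0 0 0 50"}}

```text
time: 29.77
ee_pos: [0.5781, -0.0021, 0.0401]
orientation: [1.139, 1.253, -1.138]
wrist_force: [0.3, 0.5, -0.6]
gripper_width: 0.569
```

>>> {"name": "jog_arm", "arguments": {"series": "0 0.7 -39.7 0 0 0 50; 0 0.7 -39.7 0 0 0 50; 0 0.7 -39.7 0 0 0 50; 0 0.7 -39.7 0 0 0 50; 0 0.7 -39.7 0 0 0 50"}}

```text
time: 30.18
ee_pos: [0.5622, 0.1962, 0.0399]
orientation: [1.138, 1.254, -1.138]
wrist_force: [0.4, 1.5, 1.2]
gripper_width: 0.57
```

>>> {"name": "jog_arm", "arguments": {"series": "0 0.7 -39.7 0 0 0 50; 0 0.7 -39.7 0 0 0 50; 0 0 0 -0.045 0 0 50; 18 0 0 0 0 0 50; 0 0 0 0 0 0 50"}}

```text
time: 30.6
ee_pos: [0.5544, 0.2736, 0.0195]
orientation: [1.1, 1.276, -1.106]
wrist_force: [-0.3, -0.6, -0.4]
gripper_width: 0.571
```

Run:
```python
from h import *
wrist("22",minpx=150)
seq((558,273,16,8))
```

```text
wrist c [561.6 274.3] board [585.3 219.3] size 88 x 36 yaw 7.9 z 35.2
t=30.65 pos [555.  272.6  58.8] yaw 8.12 board [578.6 218.2] tilt [-0.0038 -0.0018] F [-0.  -0.1  0.8] w 50.1 q7 -2.18
[558. 273.  16.   8.] total [42.8  3.   0.1] turn 0.002 rows 2 each [21.4  1.5  0. ] 0.001
```

View pics/w_22.png

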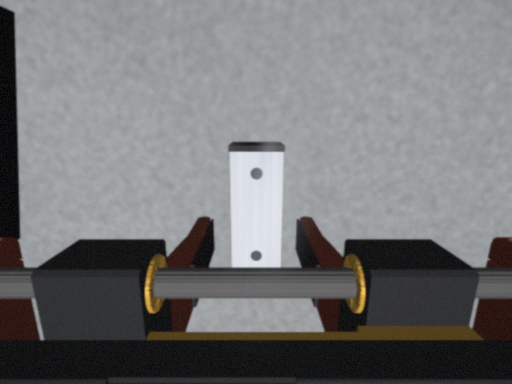

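The mid piece is centred at (257,205).

>>> {"name": "jog_arm", "arguments": {"series": "21 2 -0.5 0 0 0 50; 21.5 0 0 0 0 0 50; 0 0 0 0 0 0 20; 0 0 0 0 0 0 20; 0 0 0 0 0 0 20"}}

```text
time: 31.07
ee_pos: [0.5594, 0.2737, -0.019]
orientation: [1.106, 1.272, -1.105]
wrist_force: [0.6, -0.5, -1.0]
gripper_width: 0.404
```

>>> {"name": "jog_arm", "arguments": {"series": "0 0 0 0 0 0 20; 0 0 0 0 0 0 20; 0 0 0 0 0 0 20; -35 0 0 0.022 0 0 20; -35 0 0 0.022 0 0 20"}}

```text
time: 31.48
ee_pos: [0.5569, 0.2726, 0.0491]
orientation: [1.134, 1.255, -1.143]
wrist_force: [1.0, 0.7, -1.6]
gripper_width: 0.41
```

Run:
```python
from h import *
seq((*b2w(629,-301.5),85,5.5),(*b2w(629,-301.5),35,5.5))
```

```text
t=31.48 pos [556.9 272.6  87.4] yaw 5.50 board [580.4 218. ] tilt [-0.0046 -0.0023] F [ 1.   0.7 -1.6] w 36.1 q7 -2.20
[ 655.  -239.8   85.     5.5] total [  2.4  48.6 519.5] turn 0.000 rows 14 each [ 0.2  3.5 37.1] 0.000
[ 655.  -239.8   35.     5.5] total [50.  0.  0.] turn -0.000 rows 2 each [25.  0.  0.] -0.000
```

>>> {"name": "jog_arm", "arguments": {"series": "0 3.1 34.7 0 0 0 20; 0 3.1 34.7 0 0 0 20; 0 3.1 34.7 0 0 0 20; 0 3.1 34.7 0 0 0 20; 0 3.1 34.7 0 0 0 20"}}

```text
time: 31.9
ee_pos: [0.5913, 0.1009, 0.0507]
orientation: [1.138, 1.253, -1.137]
wrist_force: [0.9, -0.4, -1.8]
gripper_width: 0.406
```

>>> {"name": "jog_arm", "arguments": {"series": "0 3.1 34.7 0 0 0 20; 0 3.1 34.7 0 0 0 20; 0 3.1 34.7 0 0 0 20; 0 3.1 34.7 0 0 0 20; 0 3.1 34.7 0 0 0 20"}}

```text
time: 32.32
ee_pos: [0.6234, -0.0704, 0.0506]
orientation: [1.138, 1.253, -1.137]
wrist_force: [1.6, 0.4, -1.2]
gripper_width: 0.406
```

>>> {"name": "jog_arm", "arguments": {"series": "0 3.1 34.7 0 0 0 20; 0 3.1 34.7 0 0 0 20; 0 3.1 34.7 0 0 0 20; 0 3.1 34.7 0 0 0 20; 0 3.1 34.7 0 0 0 20"}}

```text
time: 32.73
ee_pos: [0.6555, -0.2416, 0.0505]
orientation: [1.138, 1.253, -1.137]
wrist_force: [0.9, -0.2, -2.1]
gripper_width: 0.404
```

>>> {"name": "jog_arm", "arguments": {"series": "0 0 0 0 0 0 20; 14 0 0 0 0 0 20; 0 0 0 0 0 0 20; 0 0 0 0 0 0 20; 0 0 0 0 0 0 20"}}

```text
time: 33.15
ee_pos: [0.6554, -0.2374, 0.0357]
orientation: [1.136, 1.256, -1.135]
wrist_force: [0.9, 1.2, -2.7]
gripper_width: 0.408
```

Run:
```python
from h import *
seq((*b2w(629,-301.5),37.5,5.5))
wrist("23",lo=.045,hi=.10)
```

```text
t=33.15 pos [ 655.4 -237.4   74. ] yaw 5.70 board [ 629.6 -299.1] tilt [-0.0009  0.0013] F [ 0.9  1.2 -2.7] w 35.9 q7 -1.35
[ 655.  -239.8   37.5    5.5] total [36.5 -0.6  2.4] turn 0.004 rows 1 each [36.5 -0.6  2.4] 0.004
wrist c [646.7 -79. ] board [ 636.2 -140.6] size 92 x 35 yaw 4.7 z 53.0
wrist c [ 665.8 -155.5] board [ 647.8 -218.6] size 68 x 37 yaw 5.3 z 53.1
wrist c [ 671.1 -235.7] board [ 645.4 -298.9] size 62 x 54 yaw 5.8 z 90.2
wrist c [ 666.3 -391.2] board [ 625.7 -453.3] size 74 x 27 yaw -15.7 z 47.0
wrist c [560.9 -92.9] board [ 549.5 -146.2] size 41 x 23 yaw 4.7 z 53.1
wrist c [ 614.1 -241.3] board [ 588.1 -299.1] size 37 x 17 yaw -84.5 z 90.3
```

View pics/w_23.png

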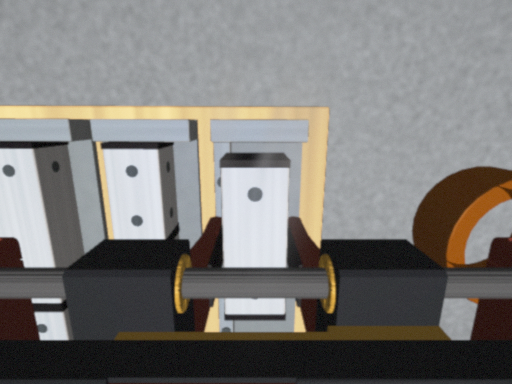

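>>> {"name": "jog_arm", "arguments": {"series": "9 0 2 0.004 0 0 20; 9 0 0 0 0 0 20; 9 0 0 0 0 0 20; 9 0 0 0 0 0 20; 0 0 0 0 0 0 20"}}

```text
time: 33.62
ee_pos: [0.655, -0.2415, -0.0018]
orientation: [1.14, 1.253, -1.141]
wrist_force: [0.3, 0.5, -2.3]
gripper_width: 0.409
```

>>> {"name": "jog_arm", "arguments": {"series": "0 0 0 0 0 0 20; 0 2 -1.5 0 0 0 20; 0 2 -1.5 0 0 0 20; 0 2 -1 0 0 0 20; 0 1 0 0 0 0 20"}}

```text
time: 34.03
ee_pos: [0.6612, -0.2371, -0.0002]
orientation: [1.139, 1.254, -1.142]
wrist_force: [-5.0, 0.4, 0.3]
gripper_width: 0.404
```

Run:
```python
from h import *
seq((*b2w(634,-298.3),36.5,5.5))
wrist("24",lo=.045,hi=.07)
```

```text
t=34.03 pos [ 661.2 -237.1   38.1] yaw 5.33 board [ 635.4 -299.3] tilt [-0.0026 -0.    ] F [-5.   0.4  0.3] w 35.6 q7 -1.37
[ 659.7 -236.2   36.5    5.5] total [ 1.6 -1.4 -1. ] turn -0.003 rows 1 each [ 1.6 -1.4 -1. ] -0.003
wrist c [ 673.3 -155.1] board [ 655.3 -218.9] size 54 x 37 yaw 6.2 z 53.1
wrist c [ 677.1 -235.2] board [ 651.4 -299. ] size 61 x 54 yaw 6.1 z 55.2
wrist c [662.  -93.4] board [ 650.  -156.4] size 26 x 3 yaw 3.8 z 47.2
wrist c [ 620.2 -240.6] board [ 594.3 -298.9] size 37 x 17 yaw -84.2 z 55.2
```

>>> {"name": "jog_arm", "arguments": {"series": "1.5 0.5 -1.5 0 0 0 20; 1.5 0.5 0 0 0 0 20; 0 0 0 0 0 0 20; 0 0 0 0 0 0 20; 0 0 0 0 0 0 20"}}

```text
time: 34.5
ee_pos: [0.6611, -0.2368, -0.0021]
orientation: [1.139, 1.253, -1.144]
wrist_force: [-8.4, -1.1, 8.3]
gripper_width: 0.408
```

>>> {"name": "jog_arm", "arguments": {"series": "0 0 0 0 0 0 48; 0 0 0 0 0 0 48; 0 0 0 0 0 0 48; 0 0 -3.5 0 0 0 48; 0 0 -3.5 0 0 0 48"}}

```text
time: 34.92
ee_pos: [0.6632, -0.2302, -0.0025]
orientation: [1.14, 1.249, -1.141]
wrist_force: [0.5, -8.1, 1.9]
gripper_width: 0.547
```

>>> {"name": "jog_arm", "arguments": {"series": "0 0 0 0 0 0 48; 0 0 7 0 0 0 48; -20 -3 0 0 0 0 48; 0 0 0 0 0 0 48; 0 0 0 0 0 0 48"}}

```text
time: 35.33
ee_pos: [0.6612, -0.2358, 0.0179]
orientation: [1.142, 1.25, -1.139]
wrist_force: [0.4, -0.2, -0.2]
gripper_width: 0.544
```

Run:
```python
from h import *
wrist("25",lo=.045,hi=.06)
pieces("e")
seq((*b2w(574,-218.3),80,5.5))
seq((*b2w(632,-299),85,5.5),(435.3,373,85,15.7),(435.3,373,60,15.7))
```

```text
wrist c [ 671.7 -235.5] board [ 646.  -298.8] size 72 x 36 yaw 5.6 z 53.2
wrist c [656.3 -85.9] board [ 645.  -148.4] size 74 x 19 yaw 5.2 z 52.6
wrist c [ 672.8 -154.9] board [ 654.8 -218.7] size 54 x 37 yaw 5.5 z 53.1
wrist c [ 669.1 -387.1] board [ 628.9 -449.5] size 48 x 19 yaw -17.8 z 47.0
wrist c [584.4 -97.3] board [ 572.4 -152.9] size 33 x 7 yaw 4.7 z 53.2
scene c [ 797. -555.] size 207 x 93 yaw 3.0 ztop 23
scene c [ 672. -437.] size 108 x 61 yaw 63.4 ztop 51
scene c [ 499. -365.] size 40 x 37 yaw -87.6 ztop 27
scene c [ 585. -170.] size 254 x 212 yaw 5.3 ztop 56
scene c [770. 173.] size 153 x 91 yaw 88.4 ztop 63
scene c [436. 373.] size 98 x 36 yaw 15.3 ztop 40
scene c [584. 514.] size 173 x 111 yaw -1.8 ztop 75
side c [505. 463.] size 12 x 11 yaw -27.4 ztop 45
side c [436. 375.] size 96 x 42 yaw 17.0 ztop 38
side c [ 557. -170.] size 209 x 189 yaw -83.5 ztop 55
side c [ 652. -428.] size 103 x 103 yaw 13.7 ztop 50
side c [ 500. -367.] size 38 x 38 yaw -53.3 ztop 26
t=35.48 pos [ 659.8 -235.2   54.5] yaw 5.35 board [ 634.2 -297.4] tilt [-0.0009  0.0008] F [-0.2 -0.1 -0.3] w 48.3 q7 -1.36
[ 592.3 -162.3   80.     5.5] total [-25.5 -60.4 -78.9] turn -0.003 rows 3 each [ -8.5 -20.1 -26.3] -0.001
t=35.48 pos [ 659.8 -235.2   54.5] yaw 5.35 board [ 634.2 -297.4] tilt [-0.0009  0.0008] F [-0.2 -0.1 -0.3] w 48.3 q7 -1.36
[ 657.7 -237.    85.     5.5] total [-30.5  -2.2   1.6] turn -0.003 rows 1 each [-30.5  -2.2   1.6] -0.003
[435.3 373.   85.   15.7] total [  -0.  -163.  -628.6] turn -0.178 rows 17 each [ -0.   -9.6 -37. ] -0.010
[435.3 373.   60.   15.7] total [25.  0.  0.] turn -0.000 rows 1 each [25.  0.  0.] -0.000
```

View pics/w_25.png

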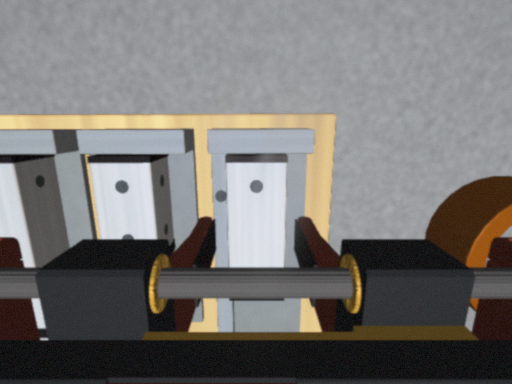

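Mid 1 is at its stop. Now the last mid piece, at (435,373).

>>> {"name": "jog_arm", "arguments": {"series": "-30 -2 1.6 0 0 0 50; 0 -9.6 -37 0 0 0 50; 0 -9.6 -37 0 0 0 50; 0 -9.6 -37 0 0 0 50; 0 -9.6 -37 0 0 0 50"}}

```text
time: 35.9
ee_pos: [0.6052, -0.0921, 0.0465]
orientation: [1.141, 1.252, -1.141]
wrist_force: [-0.4, 0.7, -0.2]
gripper_width: 0.567
```

>>> {"name": "jog_arm", "arguments": {"series": "0 -9.6 -37 0 0 0 50; 0 -9.6 -37 0 0 0 50; 0 -9.6 -37 0 0 0 50; 0 -9.6 -37 0 0 0 50; 0 -9.6 -37 0 0 0 50"}}

```text
time: 36.32
ee_pos: [0.5401, 0.0877, 0.0466]
orientation: [1.14, 1.252, -1.141]
wrist_force: [0.8, 0.6, -0.1]
gripper_width: 0.572
```

>>> {"name": "jog_arm", "arguments": {"series": "0 -9.6 -37 0 0 0 50; 0 -9.6 -37 0 0 0 50; 0 -9.6 -37 0 0 0 50; 0 -9.6 -37 0 0 0 50; 0 -9.6 -37 0 0 0 50"}}

```text
time: 36.73
ee_pos: [0.4751, 0.2673, 0.0465]
orientation: [1.14, 1.252, -1.141]
wrist_force: [1.6, 0.1, 0.1]
gripper_width: 0.57
```

>>> {"name": "jog_arm", "arguments": {"series": "0 -9.6 -37 0 0 0 50; 0 -9.6 -37 0 0 0 50; 0 -9.6 -37 0 0 0 50; 12 0 0 -0.089 0 0 50; 12 0 0 -0.089 0 0 50"}}

```text
time: 37.15
ee_pos: [0.4354, 0.3779, 0.0229]
orientation: [1.002, 1.331, -0.998]
wrist_force: [0.7, -1.1, -0.6]
gripper_width: 0.567
```

Run:
```python
from h import *
wrist("26",minpx=150)
seq((435.5,373.5,16,15.5))
```

```text
wrist c [525.2 522.8] board [572.9 470. ] size 75 x 41 yaw 88.5 z 34.2
wrist c [525.2 462.5] board [567.1 410.1] size 55 x 1 yaw -2.3 z 37.8
wrist c [440.6 375.9] board [474.6 331.9] size 86 x 36 yaw 15.7 z 35.2
t=37.20 pos [435.  374.2  58.4] yaw 16.26 board [468.9 330.8] tilt [-0.0029 -0.0016] F [-0.4 -0.8 -1.2] w 50.0 q7 -2.34
[435.5 373.5  16.   15.5] total [42.4  0.3  0.9] turn 0.013 rows 2 each [21.2  0.1  0.4] 0.007
```

View pics/w_26.png

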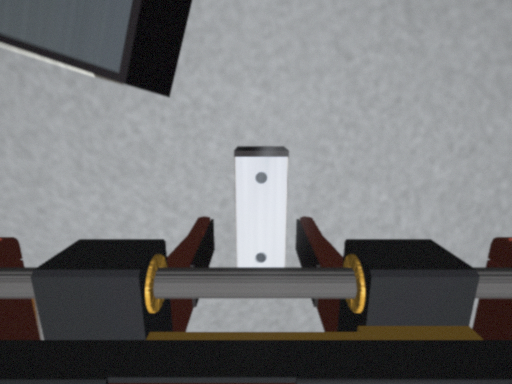

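>>> {"name": "jog_arm", "arguments": {"series": "21 0.5 1 0.011 0 0 50; 21.4 0 0 0 0 0 50; 0 0 0 0 0 0 20; 0 0 0 0 0 0 20; 0 0 0 0 0 0 20"}}

```text
time: 37.62
ee_pos: [0.4384, 0.373, -0.0187]
orientation: [1.017, 1.321, -1.016]
wrist_force: [0.7, -0.3, -2.0]
gripper_width: 0.405
```

>>> {"name": "jog_arm", "arguments": {"series": "0 0 0 0 0 0 20; 0 0 0 0 0 0 20; 0 0 0 0 0 0 20; -35 0 0 0.088 0 0 20; -35 0 0 0.088 0 0 20"}}

```text
time: 38.03
ee_pos: [0.4366, 0.3711, 0.0498]
orientation: [1.146, 1.247, -1.155]
wrist_force: [1.4, 0.3, -1.4]
gripper_width: 0.405
```

>>> {"name": "jog_arm", "arguments": {"series": "0 0 0 0 0 0 20; 0 0 0 0 0 0 20; 0 0 0 0 0 0 20; 0 0 0 0 0 0 20; 0 0 0 0 0 0 20"}}

```text
time: 38.45
ee_pos: [0.4374, 0.3718, 0.0494]
orientation: [1.145, 1.248, -1.149]
wrist_force: [1.5, 0.3, -3.3]
gripper_width: 0.404
```

Run:
```python
from h import *
seq((*b2w(534,-301.5),85,5.5),(*b2w(534,-301.5),35,5.5))
```

```text
t=38.45 pos [437.4 371.8  87.7] yaw 4.82 board [471.  328.1] tilt [-0.0019 -0.0017] F [ 1.5  0.3 -3.3] w 35.5 q7 -2.49
[ 560.4 -248.9   85.     5.5] total [  2.7  70.4 628.9] turn -0.012 rows 16 each [ 0.2  4.4 39.3] -0.001
[ 560.4 -248.9   35.     5.5] total [50.  0.  0.] turn -0.000 rows 2 each [25.  0.  0.] -0.000
```

>>> {"name": "jog_arm", "arguments": {"series": "0 0 0 -0.012 0 0 20; 0 3.7 37 0 0 0 20; 0 3.7 37 0 0 0 20; 0 3.7 37 0 0 0 20; 0 3.7 37 0 0 0 20"}}

```text
time: 38.87
ee_pos: [0.4668, 0.2251, 0.05]
orientation: [1.136, 1.254, -1.138]
wrist_force: [1.0, 0.6, -2.4]
gripper_width: 0.407
```

>>> {"name": "jog_arm", "arguments": {"series": "0 3.7 37 0 0 0 20; 0 3.7 37 0 0 0 20; 0 3.7 37 0 0 0 20; 0 3.7 37 0 0 0 20; 0 3.7 37 0 0 0 20"}}

```text
time: 39.28
ee_pos: [0.503, 0.0426, 0.0502]
orientation: [1.137, 1.254, -1.138]
wrist_force: [1.3, -0.2, -2.4]
gripper_width: 0.41
```

>>> {"name": "jog_arm", "arguments": {"series": "0 3.7 37 0 0 0 20; 0 3.7 37 0 0 0 20; 0 3.7 37 0 0 0 20; 0 3.7 37 0 0 0 20; 0 3.7 37 0 0 0 20"}}

```text
time: 39.7
ee_pos: [0.539, -0.1398, 0.0501]
orientation: [1.137, 1.254, -1.138]
wrist_force: [0.4, -0.7, -3.0]
gripper_width: 0.406
```

>>> {"name": "jog_arm", "arguments": {"series": "0 3.7 37 0 0 0 20; 0 3.7 37 0 0 0 20; 0 3.7 37 0 0 0 20; 14 0 0 0 0 0 20; 0 0 0 0 0 0 20"}}

```text
time: 40.12
ee_pos: [0.5589, -0.2505, 0.034]
orientation: [1.14, 1.254, -1.144]
wrist_force: [-0.6, 1.9, -2.1]
gripper_width: 0.406
```

Run:
```python
from h import *
seq((*b2w(534,-301.5),37.5,5.5))
wrist("27",lo=.045,hi=.10)
```

```text
t=40.12 pos [ 558.9 -250.5   72.3] yaw 5.24 board [ 532.3 -303. ] tilt [-0.0036  0.0001] F [-0.6  1.9 -2.1] w 35.8 q7 -1.29
[ 560.4 -248.9   37.5    5.5] total [34.8  1.6 -1.5] turn -0.005 rows 1 each [34.8  1.6 -1.5] -0.005
wrist c [592.2 -87.8] board [ 581.  -144.1] size 172 x 30 yaw 4.7 z 52.8
wrist c [ 621.8 -159.9] board [ 603.6 -218.8] size 125 x 38 yaw 5.8 z 53.2
wrist c [ 651.1 -237.3] board [ 625.4 -298.7] size 78 x 36 yaw 5.5 z 53.2
wrist c [ 641.3 -392. ] board [ 600.7 -451.7] size 92 x 30 yaw 17.3 z 47.1
wrist c [ 574.7 -248.8] board [ 548.2 -302.8] size 62 x 53 yaw 6.3 z 88.2
wrist c [ 470.  -104.1] board [ 457.9 -148.6] size 34 x 18 yaw 6.6 z 52.9
wrist c [ 517.8 -254. ] board [ 491.1 -302.4] size 36 x 16 yaw -84.3 z 88.4
```

View pics/w_27.png

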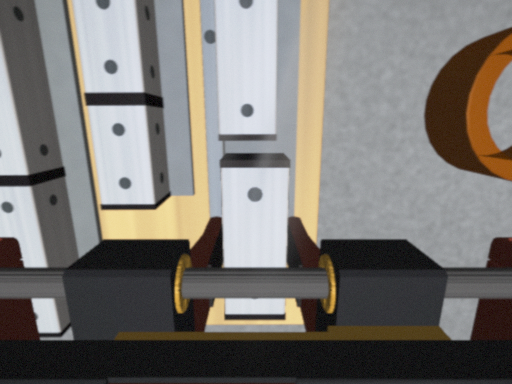

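>>> {"name": "jog_arm", "arguments": {"series": "9 0 -0.5 -0.003 0 0 20; 9 0 0 0 0 0 20; 9 0 0 0 0 0 20; 8 0 0 0 0 0 20; 0 0 0 0 0 0 20"}}

```text
time: 40.58
ee_pos: [0.5623, -0.2491, 0.0045]
orientation: [1.135, 1.249, -1.137]
wrist_force: [-5.0, -3.5, 21.0]
gripper_width: 0.427
```

Run:
```python
from h import *
seq((*b2w(539.5,-298.3),36,5.5))
wrist("28",lo=.045,hi=.10)
```

```text
t=40.58 pos [ 562.3 -249.1   42.8] yaw 5.61 board [ 535.8 -301.8] tilt [ 0.0025 -0.0036] F [-5.  -3.5 21. ] w 37.6 q7 -1.30
[ 565.6 -245.2   36.     5.5] total [ 6.8  3.7 -3.5] turn 0.002 rows 1 each [ 6.8  3.7 -3.5] 0.002
wrist c [ 618.3 -160.4] board [ 600. -219.] size 117 x 37 yaw 5.6 z 53.1
wrist c [ 647.6 -237.6] board [ 621.8 -298.6] size 71 x 36 yaw 5.6 z 53.2
wrist c [ 638.  -380.1] board [ 598.6 -439.5] size 39 x 5 yaw 17.6 z 46.3
wrist c [ 577.3 -246. ] board [ 551.1 -300.2] size 66 x 59 yaw 15.4 z 62.4
wrist c [ 564.3 -103.1] board [ 551.8 -156.7] size 35 x 3 yaw 3.1 z 47.7
wrist c [ 522.2 -253.2] board [ 495.5 -302.1] size 39 x 20 yaw -83.8 z 61.9
```

Run:
```python
from h import *
p,d,K,R,t=load("pics/w_28.npz"); X=cloud(p,d,K,R,t)*1000
B=np.array([w2b(x,y) for x,y in X[...,:2].reshape(-1,2)]).reshape(384,512,2)
for v in (165,185,205): print(v,[(u,np.round([*B[v,u],X[v,u,2]],0).astype(int).tolist()) for u in range(200,310,8)])
from plant import ctrl
p,d=ctrl.snapshot("side"); cv2.imwrite("pics/s28.png",cv2.resize(p[200:330,170:340,::-1],(784,600)))
```

```text
165 [(200, [572, -264, 11]), (208, [575, -273, 29]), (216, [575, -277, 29]), (224, [580, -286, 64]), (232, [580, -290, 64]), (240, [580, -294, 63]), (248, [580, -298, 63]), (256, [580, -302, 63]), (264, [580, -306, 61]), (272, [580, -310, 61]), (280, [579, -314, 60]), (288, [579, -319, 60]), (296, [573, -329, 18]), (304, [573, -334, 17])]
185 [(200, [558, -264, 11]), (208, [562, -272, 28]), (216, [562, -277, 29]), (224, [570, -286, 63]), (232, [570, -290, 63]), (240, [570, -294, 63]), (248, [569, -298, 62]), (256, [569, -302, 61]), (264, [569, -306, 62]), (272, [569, -310, 62]), (280, [569, -315, 59]), (288, [569, -319, 60]), (296, [560, -329, 18]), (304, [558, -336, 11])]
205 [(200, [544, -263, 10]), (208, [549, -271, 29]), (216, [549, -277, 30]), (224, [559, -286, 64]), (232, [559, -290, 64]), (240, [559, -294, 64]), (248, [559, -298, 61]), (256, [559, -302, 62]), (264, [558, -306, 61]), (272, [558, -311, 61]), (280, [558, -315, 60]), (288, [558, -319, 61]), (296, [546, -330, 17]), (304, [544, -337, 11])]
```

View pics/w_28.png

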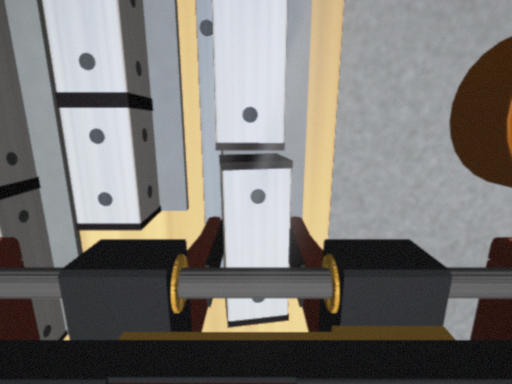

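View pics/s28.png

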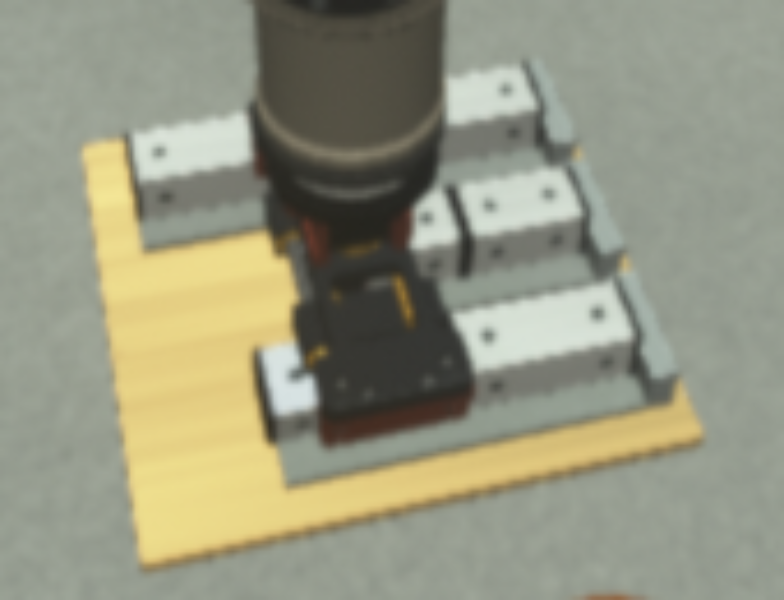

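The last mid piece landed with its fence-side bottom edge on the fence: the top slopes from 64 to 60 mm. I'll lift and look again.

>>> {"name": "jog_arm", "arguments": {"series": "-10 0 0 0 0 0 20; -10 0 0 0 0 0 20; -10 0 0 0 0 0 20; 0 0 0 0 0 0 20; 0 0 0 0 0 0 20"}}

```text
time: 41.1
ee_pos: [0.5615, -0.2466, 0.0322]
orientation: [1.136, 1.254, -1.135]
wrist_force: [-0.1, -0.4, -2.6]
gripper_width: 0.426
```

Run:
```python
from h import *
seq((*b2w(534,-303),37,5.5))
wrist("29",lo=.045,hi=.12)
p,d,K,R,t=load("pics/w_29.npz"); X=cloud(p,d,K,R,t)*1000
B=np.array([w2b(x,y) for x,y in X[...,:2].reshape(-1,2)]).reshape(384,512,2)
for v in (165,185,205): print(v,[(u,np.round([*B[v,u],X[v,u,2]],0).astype(int).tolist()) for u in range(216,300,8)])
```

```text
t=41.10 pos [ 561.5 -246.6   70.5] yaw 5.70 board [ 535.3 -299.3] tilt [ 0.0012 -0.0002] F [-0.1 -0.4 -2.6] w 37.5 q7 -1.29
[ 560.6 -250.4   37.     5.5] total [33.5 -1.3  3.7] turn 0.003 rows 1 each [33.5 -1.3  3.7] 0.003
wrist c [594.4 -86. ] board [ 583.4 -142.6] size 170 x 31 yaw 5.4 z 52.9
wrist c [ 622.9 -159.8] board [ 604.7 -218.7] size 127 x 38 yaw 6.1 z 53.2
wrist c [ 652.4 -237.2] board [ 626.6 -298.6] size 80 x 36 yaw 5.5 z 53.2
wrist c [ 640.  -390.2] board [ 599.7 -449.8] size 88 x 25 yaw 18.0 z 47.0
wrist c [ 576.9 -243.6] board [ 550.9 -297.8] size 68 x 58 yaw 17.8 z 89.6
wrist c [ 472.  -103.4] board [ 459.9 -148.1] size 37 x 19 yaw 6.3 z 53.0
wrist c [ 521.5 -250.6] board [ 495.1 -299.5] size 39 x 20 yaw -84.1 z 89.6
165 [(216, [570, -271, 29]), (224, [579, -284, 92]), (232, [580, -288, 92]), (240, [580, -292, 92]), (248, [579, -296, 91]), (256, [579, -300, 90]), (264, [579, -304, 89]), (272, [579, -308, 88]), (280, [579, -312, 86]), (288, [579, -316, 89]), (296, [569, -330, 17])]
185 [(216, [556, -271, 30]), (224, [569, -283, 92]), (232, [569, -287, 92]), (240, [569, -291, 91]), (248, [569, -296, 92]), (256, [569, -300, 89]), (264, [569, -304, 89]), (272, [569, -308, 88]), (280, [568, -312, 87]), (288, [568, -317, 86]), (296, [553, -331, 16])]
205 [(216, [540, -270, 29]), (224, [559, -283, 92]), (232, [558, -287, 90]), (240, [558, -291, 91]), (248, [558, -296, 90]), (256, [558, -300, 90]), (264, [558, -304, 89]), (272, [558, -308, 89]), (280, [558, -312, 88]), (288, [557, -317, 86]), (296, [537, -332, 18])]
```

View pics/w_29.png

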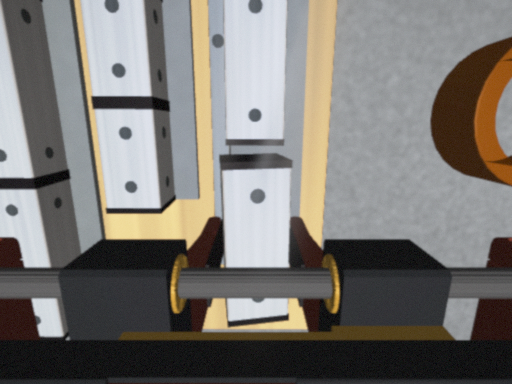

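The piece is held rolled about 9° (the grip slipped). I'll set it down in the lane clear of the fence, let go so it falls flat, and regrasp.

>>> {"name": "jog_arm", "arguments": {"series": "0 -3 6 0 0 0 20; 10 0 0 0 0 0 20; 10 0 0 0 0 0 20; 9 0 0 0 0 0 20; 2.5 0 0 0 0 0 20"}}

```text
time: 41.57
ee_pos: [0.557, -0.2527, -0.0019]
orientation: [1.136, 1.258, -1.138]
wrist_force: [-6.7, 3.1, 15.7]
gripper_width: 0.426
```

>>> {"name": "jog_arm", "arguments": {"series": "0 0 0 0 0 0 20; 0 0 0 0 0 0 20; 0 0 0 0 0 0 20; 0 0 0 0 0 0 20; 0 0 0 0 0 0 20"}}

```text
time: 41.98
ee_pos: [0.5586, -0.2531, 0.0001]
orientation: [1.136, 1.254, -1.136]
wrist_force: [-0.1, 0.4, -2.3]
gripper_width: 0.428
```

Run:
```python
from h import *
seq((*b2w(534,-303),37,5.5))
wrist("30",lo=.045,hi=.12)
p,d,K,R,t=load("pics/w_30.npz"); X=cloud(p,d,K,R,t)*1000
B=np.array([w2b(x,y) for x,y in X[...,:2].reshape(-1,2)]).reshape(384,512,2)
for v in (165,205): print(v,[(u,np.round([*B[v,u],X[v,u,2]],0).astype(int).tolist()) for u in range(216,300,8)])
```

```text
t=41.98 pos [ 558.6 -253.1   38.4] yaw 5.67 board [ 531.8 -305.5] tilt [0.0001 0.    ] F [-0.1  0.4 -2.3] w 37.7 q7 -1.29
[ 560.6 -250.4   37.     5.5] total [ 1.4  2.2 -2.5] turn 0.003 rows 1 each [ 1.4  2.2 -2.5] 0.003
wrist c [ 615.1 -160.5] board [ 596.9 -218.7] size 112 x 38 yaw 5.8 z 53.2
wrist c [ 644.7 -238. ] board [ 618.9 -298.7] size 65 x 36 yaw 5.7 z 53.2
wrist c [ 637.5 -379.1] board [ 598.2 -438.5] size 31 x 4 yaw 17.7 z 46.1
wrist c [ 574.3 -251.2] board [ 547.5 -305.1] size 61 x 60 yaw 6.1 z 58.0
wrist c [ 555.1 -233.5] board [ 530.2 -285.6] size 23 x 2 yaw 6.7 z 109.7
wrist c [ 518.7 -258. ] board [ 491.6 -306.5] size 37 x 20 yaw -83.0 z 57.6
wrist c [ 559.2 -272.6] board [ 530.5 -324.9] size 23 x 2 yaw 5.5 z 109.7
165 [(216, [570, -281, 20]), (224, [576, -290, 60]), (232, [576, -294, 59]), (240, [576, -298, 59]), (248, [576, -302, 58]), (256, [576, -306, 57]), (264, [576, -310, 57]), (272, [576, -314, 56]), (280, [576, -318, 56]), (288, [575, -322, 54]), (296, [570, -332, 18])]
205 [(216, [546, -281, 26]), (224, [555, -289, 59]), (232, [555, -294, 59]), (240, [555, -298, 58]), (248, [555, -302, 59]), (256, [555, -306, 57]), (264, [554, -310, 56]), (272, [554, -314, 56]), (280, [554, -319, 55]), (288, [554, -323, 54]), (296, [543, -333, 17])]
```

>>> {"name": "jog_arm", "arguments": {"series": "0 0 0 0 0 0 48; 0 0 0 0 0 0 48; 0 0 0 0 0 0 48; 0 0 0 0 0 0 48; 4 0 0 0 0 0 48"}}

```text
time: 42.45
ee_pos: [0.5594, -0.2536, -0.0031]
orientation: [1.136, 1.252, -1.135]
wrist_force: [1.4, 0.3, -0.2]
gripper_width: 0.545
```

Run:
```python
from h import *
seq((*b2w(534,-303),34.5,5.5))
wrist("31",lo=.045,hi=.12)
p,d,K,R,t=load("pics/w_31.npz"); X=cloud(p,d,K,R,t)*1000
B=np.array([w2b(x,y) for x,y in X[...,:2].reshape(-1,2)]).reshape(384,512,2)
for v in (165,205): print(v,[(u,np.round([*B[v,u],X[v,u,2]],0).astype(int).tolist()) for u in range(208,300,8)])
```

```text
t=42.45 pos [ 559.4 -253.6   35.2] yaw 5.65 board [ 532.5 -306. ] tilt [ 0.0017 -0.0007] F [ 1.4  0.3 -0.2] w 47.9 q7 -1.29
[ 560.6 -250.4   34.5    5.5] total [ 0.7  1.5 -3. ] turn 0.003 rows 1 each [ 0.7  1.5 -3. ] 0.003
wrist c [ 615.  -160.7] board [ 596.8 -218.9] size 112 x 38 yaw 5.6 z 53.1
wrist c [ 644.7 -237.9] board [ 618.9 -298.6] size 64 x 36 yaw 5.6 z 53.2
wrist c [ 574.6 -248.6] board [ 548.1 -302.5] size 60 x 36 yaw 6.0 z 53.2
wrist c [ 563.9 -222.9] board [ 539.9 -275.9] size 38 x 12 yaw 11.5 z 75.0
wrist c [ 569. -282.] board [ 539.3 -335.3] size 38 x 12 yaw 0.4 z 74.9
wrist c [ 578.2 -177.9] board [ 558.5 -232.5] size 11 x 5 yaw 20.4 z 117.8
wrist c [ 592.7 -324.1] board [ 559.  -379.4] size 11 x 6 yaw -4.7 z 118.0
wrist c [ 554.7 -180.6] board [ 534.9 -233. ] size 19 x 3 yaw 4.0 z 117.8
wrist c [ 556.1 -228.5] board [ 531.7 -280.7] size 25 x 2 yaw 6.4 z 108.9
wrist c [ 517.7 -254.7] board [ 490.9 -303.1] size 36 x 18 yaw -84.0 z 53.2
wrist c [ 561.4 -278.1] board [ 532.2 -330.6] size 25 x 2 yaw 4.8 z 108.9
wrist c [ 570.5 -325.1] board [ 536.7 -378.3] size 16 x 3 yaw 7.1 z 117.9
165 [(208, [573, -278, 29]), (216, [576, -286, 52]), (224, [576, -290, 53]), (232, [576, -294, 53]), (240, [576, -298, 54]), (248, [576, -302, 53]), (256, [576, -306, 53]), (264, [597, -305, 197]), (272, [576, -314, 53]), (280, [576, -318, 54]), (288, [571, -327, 17]), (296, [571, -332, 19])]
205 [(208, [548, -277, 29]), (216, [555, -285, 52]), (224, [555, -290, 53]), (232, [555, -294, 54]), (240, [555, -298, 52]), (248, [555, -302, 52]), (256, [555, -306, 53]), (264, [555, -311, 53]), (272, [555, -315, 52]), (280, [555, -319, 52]), (288, [545, -328, 18]), (296, [544, -333, 17])]
```

View pics/w_31.png

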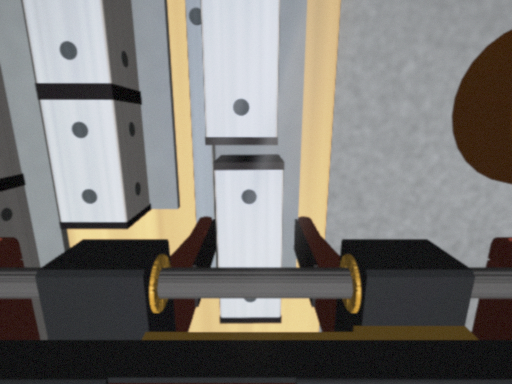

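It fell flat (top 53 mm everywhere) at by=-302.5. Now I'll centre, regrasp and push.

>>> {"name": "jog_arm", "arguments": {"series": "0.5 1 -3 0.003 0 0 48; 0 0 0 0 0 0 20; 0 0 0 0 0 0 20; 0 0 0 0 0 0 20; 0 0 0 0 0 0 20"}}

```text
time: 42.92
ee_pos: [0.5593, -0.25, -0.0044]
orientation: [1.138, 1.253, -1.138]
wrist_force: [0.1, -0.2, -1.0]
gripper_width: 0.409
```

>>> {"name": "jog_arm", "arguments": {"series": "0 0 0 0 0 0 20; 0 2 -2 0 0 0 20; 0 2.5 -2 0 0 0 20; 0 2.5 -1 0 0 0 20; 0 2 0 0 0 0 20"}}

```text
time: 43.33
ee_pos: [0.567, -0.2457, -0.0043]
orientation: [1.138, 1.252, -1.141]
wrist_force: [-2.3, -3.8, 0.7]
gripper_width: 0.407
```

Run:
```python
from h import *
seq((*b2w(539,-298.3),34.5,5.5))
wrist("32",lo=.045,hi=.07)
```

```text
t=43.33 pos [ 567.  -245.7   34. ] yaw 5.42 board [ 540.9 -298.9] tilt [-0.0013 -0.0016] F [-2.3 -3.8  0.7] w 35.8 q7 -1.31
[ 565.1 -245.3   34.5    5.5] total [-0.5 -1.9 -0.6] turn -0.001 rows 1 each [-0.5 -1.9 -0.6] -0.001
wrist c [ 619.1 -160.4] board [ 600.9 -219. ] size 119 x 38 yaw 5.7 z 53.1
wrist c [ 619.1 -240. ] board [ 593.2 -298.2] size 131 x 55 yaw 5.4 z 53.2
wrist c [ 525.8 -249.2] board [ 499.5 -298.5] size 36 x 20 yaw -84.6 z 53.3
```

>>> {"name": "jog_arm", "arguments": {"series": "0 1.5 -1 0 0 0 20; 0 0.5 0 0 0 0 20; 0 0 0 0 0 0 20; 0 0 0 0 0 0 48; 0 0 0 0 0 0 48"}}

```text
time: 43.8
ee_pos: [0.5704, -0.2423, -0.0042]
orientation: [1.139, 1.253, -1.137]
wrist_force: [0.3, -0.1, 0.2]
gripper_width: 0.515
```

>>> {"name": "jog_arm", "arguments": {"series": "0 0 0 0 0 0 48; 0 0 -3.5 0 0 0 48; 0 0 -3.5 0 0 0 48; 0 0 0 0 0 0 48; 0 0 7 0 0 0 48"}}

```text
time: 44.22
ee_pos: [0.5703, -0.2425, -0.0039]
orientation: [1.138, 1.252, -1.137]
wrist_force: [0.8, 0.5, 0.8]
gripper_width: 0.547
```

Run:
```python
from h import *
wrist("33",lo=.045,hi=.06)
# push plans: behind mid2 rear end (491.5): tool centre at bx 470
seq((*b2w(540,-298.3),90,5.5),(*b2w(468,-298.3),90,5.5),(*b2w(468,-298.3),36,5.5))
```

```text
wrist c [ 623.3 -159.9] board [ 605.1 -218.9] size 120 x 38 yaw 5.5 z 53.1
wrist c [ 622.6 -240.2] board [ 596.7 -298.8] size 132 x 36 yaw 5.7 z 53.2
wrist c [ 570.7 -102.6] board [ 558.3 -156.9] size 23 x 3 yaw 5.8 z 47.0
wrist c [ 568.9 -217.4] board [ 545.4 -270.9] size 23 x 8 yaw 28.1 z 52.9
wrist c [ 573.8 -267. ] board [ 545.6 -320.7] size 23 x 8 yaw -16.9 z 53.3
wrist c [ 528.3 -249.4] board [ 502.  -298.8] size 36 x 21 yaw -84.4 z 53.2
t=44.27 pos [ 570.1 -244.3   34.3] yaw 5.46 board [ 544.  -297.8] tilt [ 0.0008 -0.0006] F [ 1.  -1.2  0.2] w 48.5 q7 -1.31
[ 566.1 -245.2   90.     5.5] total [-55.7  -4.    0.5] turn -0.001 rows 2 each [-27.9  -2.    0.3] -0.000
[ 494.4 -252.1   90.     5.5] total [ -0. -72.   0.] turn -0.000 rows 2 each [ -0. -36.   0.] -0.000
[ 494.4 -252.1   36.     5.5] total [54.  0.  0.] turn -0.000 rows 2 each [27.  0.  0.] -0.000
```

View pics/w_33.png

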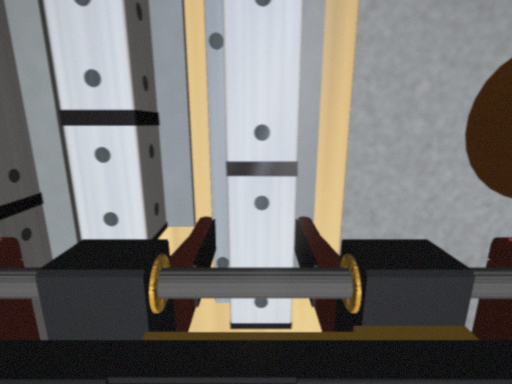

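The mids are end to end (joint at row 168). As a final assurance I'll push each lane's rear end along the lane with shut fingers, mid lane first.

>>> {"name": "jog_arm", "arguments": {"series": "-28 -2 0 0 0 0 0; -28 -2 0 0 0 0 0; 0 -36 0 0 0 0 0; 0 -36 0 0 0 0 0; 0 0 0 0 0 0 0"}}

```text
time: 44.68
ee_pos: [0.4861, -0.2509, 0.0508]
orientation: [1.138, 1.258, -1.146]
wrist_force: [-1.6, 0.0, -0.6]
gripper_width: 0.207
```

>>> {"name": "jog_arm", "arguments": {"series": "0 0 0 0 0 0 0; 0 0 0 0 0 0 0; 27 0 0 0 0 0 0; 27 0 0 0 0 0 0; 0 0 0 0 0 0 0"}}

```text
time: 45.1
ee_pos: [0.4926, -0.2482, -0.0063]
orientation: [1.137, 1.26, -1.139]
wrist_force: [-0.7, 0.4, -0.1]
gripper_width: 0.003
```

Run:
```python
from h import *
seq((*b2w(480.5,-298.3),36,5.5))
```

```text
t=45.10 pos [ 492.6 -248.2   32. ] yaw 5.59 board [ 466.5 -294.2] tilt [-0.0053  0.0033] F [-0.7  0.4 -0.1] w 0.3 q7 -1.27
[ 506.9 -250.9   36.     5.5] total [-4.  14.   4.1] turn 0.002 rows 1 each [-4.  14.   4.1] 0.002
```

>>> {"name": "jog_arm", "arguments": {"series": "-2 4 3.5 0 0 0 0; 0 5 0 0 0 0 0; 0 3 0 0 0 0 0; 0 1.5 0 0 0 0 0; 0 0 0 0 0 0 0"}}

```text
time: 45.52
ee_pos: [0.5082, -0.253, 0.0006]
orientation: [1.138, 1.252, -1.139]
wrist_force: [-2.5, -0.6, 1.2]
gripper_width: 0.005
```

>>> {"name": "jog_arm", "arguments": {"series": "0 1 0 0 0 0 0; 0 1 0 0 0 0 0; 0 1 0 0 0 0 0; 0 0 0 0 0 0 0; 0 0 0 0 0 0 0"}}

```text
time: 45.93
ee_pos: [0.508, -0.2528, -0.0003]
orientation: [1.137, 1.256, -1.142]
wrist_force: [-8.5, -0.7, 6.0]
gripper_width: 0.004
```

Run:
```python
from h import *
seq((*b2w(480.5,-298.3),36,5.5))
```

```text
t=45.93 pos [ 508.  -252.8   38. ] yaw 5.42 board [ 481.4 -300.4] tilt [-0.0044 -0.0001] F [-8.5 -0.7  6. ] w 0.4 q7 -1.27
[ 506.9 -250.9   36.     5.5] total [ 2.  -0.9 -2. ] turn -0.001 rows 1 each [ 2.  -0.9 -2. ] -0.001
```

Mid lane is solid (force rose to 8.5 N with no movement). Short lane next, staying low behind the pieces.

>>> {"name": "jog_arm", "arguments": {"series": "0 -15 0 0 0 0 0; 0 0 -27 0 0 0 0; 0 0 -27 0 0 0 0; 0 0 -27 0 0 0 0; 0 25 0 0 0 0 0"}}

```text
time: 46.35
ee_pos: [0.5081, -0.1651, -0.0008]
orientation: [1.135, 1.261, -1.137]
wrist_force: [-0.4, 0.4, -0.8]
gripper_width: 0.003
```

>>> {"name": "jog_arm", "arguments": {"series": "0 23 0 0 0 0 0; 0 0 0 0 0 0 0; 0 0 0 0 0 0 0; 0 0 0 0 0 0 0; 0 0 0 0 0 0 0"}}

```text
time: 46.77
ee_pos: [0.535, -0.1688, -0.0004]
orientation: [1.139, 1.253, -1.139]
wrist_force: [0.2, -0.3, -0.8]
gripper_width: 0.005
```

Run:
```python
from h import *
seq((*b2w(530.5,-218.3),36,5.5))
```

```text
t=46.77 pos [ 535.  -168.8   37.9] yaw 5.45 board [ 516.3 -219.3] tilt [-0.0005 -0.0001] F [ 0.2 -0.3 -0.8] w 0.5 q7 -1.43
[ 549.  -166.4   36.     5.5] total [ 1.9 14.2 -1.1] turn -0.001 rows 1 each [ 1.9 14.2 -1.1] -0.001
```

>>> {"name": "jog_arm", "arguments": {"series": "1 6 -1 0 0 0 0; 0 5 0 0 0 0 0; 0 3 0 0 0 0 0; 0 1.5 0 0 0 0 0; 0 0 0 0 0 0 0"}}

```text
time: 47.18
ee_pos: [0.5499, -0.1661, -0.0017]
orientation: [1.137, 1.255, -1.14]
wrist_force: [-3.4, 0.0, 3.7]
gripper_width: 0.007
```

>>> {"name": "jog_arm", "arguments": {"series": "0 0.7 0 0 0 0 0; 0 0.7 0 0 0 0 0; 0 0.6 0 0 0 0 0; 0 0 0 0 0 0 0; 0 0 0 0 0 0 0"}}

```text
time: 47.6
ee_pos: [0.5498, -0.1662, -0.0019]
orientation: [1.136, 1.257, -1.143]
wrist_force: [-8.4, -0.5, 6.7]
gripper_width: 0.005
```

Run:
```python
from h import *
seq((*b2w(530.5,-218.3),36,5.5))
```

```text
t=47.60 pos [ 549.8 -166.2   36.4] yaw 5.44 board [ 531.4 -218.1] tilt [-0.0059 -0.0001] F [-8.4 -0.5  6.7] w 0.4 q7 -1.44
[ 549.  -166.4   36.     5.5] total [ 0.4 -0.9  0.2] turn -0.001 rows 1 each [ 0.4 -0.9  0.2] -0.001
```

>>> {"name": "jog_arm", "arguments": {"series": "0 -39 0 0 0 0 0; 0 -39 0 0 0 0 0; 0 -40 0 0 0 0 0; 0 0 0 0 0 0 0; 0 0 -26.5 0 0 0 0"}}

```text
time: 48.02
ee_pos: [0.4315, -0.1555, -0.0012]
orientation: [1.143, 1.247, -1.146]
wrist_force: [2.2, 0.1, 0.5]
gripper_width: 0.004
```

>>> {"name": "jog_arm", "arguments": {"series": "0 0 -26.5 0 0 0 0; 0 0 -26.5 0 0 0 0; 0 0 0 0 0 0 0; 0 0 0 0 0 0 0; 0 0 0 0 0 0 0"}}

```text
time: 48.43
ee_pos: [0.4289, -0.0984, -0.0012]
orientation: [1.139, 1.252, -1.138]
wrist_force: [-0.2, 0.5, -0.3]
gripper_width: 0.009
```

Run:
```python
from h import *
seq((*b2w(431,-138.7),36,5.5))
```

```text
t=48.43 pos [428.9 -98.4  37.1] yaw 5.49 board [ 417.5 -139.1] tilt [ 0.0011 -0.0003] F [-0.2  0.5 -0.3] w 0.8 q7 -1.56
[442.3 -96.8  36.    5.5] total [ 1.1 13.5 -0.4] turn -0.000 rows 1 each [ 1.1 13.5 -0.4] -0.000
```

>>> {"name": "jog_arm", "arguments": {"series": "1 5 0 0 0 0 0; 0 5 0 0 0 0 0; 0 3 0 0 0 0 0; 0 1.5 0 0 0 0 0; 0 0 0 0 0 0 0"}}

```text
time: 48.85
ee_pos: [0.4428, -0.097, -0.0025]
orientation: [1.139, 1.253, -1.139]
wrist_force: [-0.3, -0.5, -0.1]
gripper_width: 0.002
```

>>> {"name": "jog_arm", "arguments": {"series": "0 0.7 0 0 0 0 0; 0 0.7 0 0 0 0 0; 0 0.6 0 0 0 0 0; 0 0 0 0 0 0 0; 0 0 0 0 0 0 0"}}

```text
time: 49.27
ee_pos: [0.4428, -0.0968, -0.0026]
orientation: [1.137, 1.255, -1.141]
wrist_force: [-4.8, -1.4, 2.7]
gripper_width: 0.002
```

Run:
```python
from h import *
seq((*b2w(431,-138.7),36,5.5))
```

```text
t=49.27 pos [442.8 -96.8  35.7] yaw 5.46 board [ 431.4 -138.8] tilt [-0.003  -0.0004] F [-4.8 -1.4  2.7] w 0.2 q7 -1.56
[442.3 -96.8  36.    5.5] total [-0.3 -0.4 -0.1] turn -0.001 rows 1 each [-0.3 -0.4 -0.1] -0.001
```

>>> {"name": "jog_arm", "arguments": {"series": "0 1 0 0 0 0 0; 0 0.5 0 0 0 0 0; 0 0 0 0 0 0 0; 0 -12 0 0 0 0 0; -30 0 0 0 0 0 0"}}

```text
time: 49.68
ee_pos: [0.4291, -0.0969, 0.0243]
orientation: [1.135, 1.261, -1.144]
wrist_force: [-0.1, -1.0, 0.9]
gripper_width: 0.008
```

Run:
```python
from h import *
seq((*b2w(520,-218),240,5.5))
```

```text
t=49.68 pos [429.1 -96.9  62.6] yaw 5.50 board [ 417.9 -137.6] tilt [-0.0087  0.0014] F [-0.1 -1.   0.9] w 0.7 q7 -1.53
[ 538.5 -167.2  240.     5.5] total [-177.4  102.1   80.4] turn -0.000 rows 6 each [-29.6  17.   13.4] -0.000
```

>>> {"name": "jog_arm", "arguments": {"series": "-35 0 0 0 0 0 0; -30 15 15 0 0 0 0; -25 22 18 0 0 0 0; -25 22 18 0 0 0 0; -25 22 15 0 0 0 0"}}

```text
time: 50.1
ee_pos: [0.5226, -0.1565, 0.1698]
orientation: [1.139, 1.25, -1.137]
wrist_force: [0.9, -0.2, -0.3]
gripper_width: 0.008
```

>>> {"name": "jog_arm", "arguments": {"series": "-25 20 15 0 0 0 0; 0 0 0 0 0 0 0; 0 0 0 0 0 0 0; 0 0 0 0 0 0 0; 0 0 0 0 0 0 0"}}

```text
time: 50.52
ee_pos: [0.5409, -0.1674, 0.1913]
orientation: [1.137, 1.256, -1.139]
wrist_force: [0.3, 0.4, -0.0]
gripper_width: 0.008
```

Run:
```python
from h import *
wrist("34",lo=.047,hi=.06)
p,d,K,R,t=load("pics/w_34.npz"); X=cloud(p,d,K,R,t)*1000
B=np.array(w2b(X[...,0],X[...,1])).transpose(1,2,0); z=X[...,2]
for n,f,x0,x1 in (("long",-120.7,450,675),("short",-200.3,545,675),("mid",-280.3,495,675)):
    m=(z>48)&(z<58)&(B[...,1]<f+8)&(B[...,1]>f-45)
    T=B[m]
    e=[(x,T[abs(T[:,0]-x)<4][:,1].min(),T[abs(T[:,0]-x)<4][:,1].max()) for x in np.arange(x0,x1,8) if (abs(T[:,0]-x)<4).sum()>5]
    e=np.array(e); print(n,"bx range",T[:,0].min().round(1),T[:,0].max().round(1),"side edges vs fence: +y",np.round(e[:,2]-f,1),"centre",np.round((e[:,1]+e[:,2])/2-f,1))
seq((499.5,-367,120,5.5),(499.5,-367,45,5.5))
```

```text
wrist c [572.7 -84. ] board [ 562.1 -138.5] size 240 x 37 yaw 5.5 z 53.2
wrist c [ 629.8 -158.9] board [ 611.7 -218.5] size 140 x 36 yaw 5.5 z 53.2
wrist c [ 612.7 -240.9] board [ 586.8 -298.5] size 189 x 37 yaw 5.5 z 53.2
wrist c [ 676.6 -390.2] board [ 636.1 -453.2] size 38 x 14 yaw -31.5 z 47.6
long bx range 442.0 682.1 side edges vs fence: +y [-0.8  0.1 -0.7  0.4 -0.5 -0.3 -0.4 -0.9  0.4 -0.7  0.3 -0.3  0.4 -0.2
  0.2 -0.4  0.1 -0.3  0.5 -0.3  0.1 -0.2  0.3 -0.3  0.1 -0.3  0.  -0.6
  0.6] centre [-18.4 -17.9 -18.3 -17.8 -18.3 -18.2 -18.3 -18.4 -17.8 -18.3 -17.9 -18.1
 -17.8 -18.2 -18.  -18.1 -17.9 -18.1 -17.7 -18.1 -17.9 -18.2 -17.8 -18.1
 -17.9 -18.1 -17.9 -18.2 -17.8]
short bx range 541.9 681.4 side edges vs fence: +y [-0.3 -0.4 -0.5 -0.6 -0.7 -0.8 -0.8 -1.  -0.  -0.  -1.2 -0.2 -0.3 -0.4
 -0.5 -0.6 -0.7] centre [-18.3 -18.3 -18.2 -18.3 -18.3 -18.2 -18.2 -18.2 -18.2 -18.1 -18.7 -18.1
 -18.1 -18.1 -18.1 -18.1 -18.1]
mid bx range 492.2 681.5 side edges vs fence: +y [-0.  -0.2 -0.  -0.2 -0.2 -0.1 -0.2 -0.2  0.1 -0.2 -0.2  0.2  0.   0.
  0.  -0.  -0.3 -0.   0.  -0.1 -0.1 -0.1 -0.1] centre [-18.1 -17.8 -18.2 -18.1 -18.1 -18.1 -18.1 -18.1 -17.9 -18.1 -17.9 -18.2
 -18.2 -18.  -18.2 -18.1 -18.4 -17.8 -18.  -18.1 -18.1 -17.7 -18.1]
t=50.57 pos [ 540.9 -167.4  229.6] yaw 5.54 board [ 522.3 -218.5] tilt [-0.0025  0.0007] F [ 0.6  0.6 -0.8] w 0.3 q7 -1.35
[ 499.5 -367.   120.     5.5] total [109.6 -60.4 194.6] turn 0.001 rows 6 each [ 18.3 -10.1  32.4] 0.000
[ 499.5 -367.    45.     5.5] total [75.  0.  0.] turn -0.000 rows 2 each [37.5  0.   0. ] -0.000
```

View pics/w_34.png

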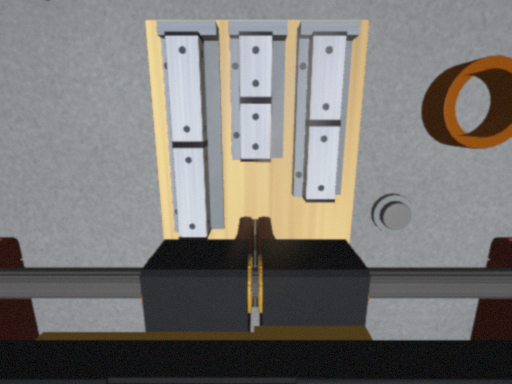

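All six are home: stacks measure 240, 140 and 189 mm, side edges within about 1 mm of the fences, fronts at the stops. Now the button, at pixel (396,215).

Run:
```python
from h import *
p,d,K,R,t=load("pics/w_34.npz"); X=cloud(p,d,K,R,t)*1000
m=(abs(X[...,0]-500)<40)&(abs(X[...,1]+367)<40)&(X[...,2]>8)
T=X[m]; print("z hist",np.histogram(T[:,2],bins=np.arange(8,34,2)))
q=T[T[:,2]>22]; print(q.mean(0),q.max(0),q.min(0),(q.max(0)+q.min(0))/2)
```

```text
z hist (array([ 62, 351,  67,  26,  22,  22,  87, 456,  79,   0,   0,   0]), array([ 8, 10, 12, 14, 16, 18, 20, 22, 24, 26, 28, 30, 32]))
[ 500.32993777 -366.03912257   23.2319749 ] [ 518.90116065 -347.17921283   25.37783511] [ 481.04428204 -384.92937534   22.01099769] [ 499.97272134 -366.05429408   23.6944164 ]
```

>>> {"name": "jog_arm", "arguments": {"series": "18 -10 32.4 0 0 0 0; 18 -10 32.4 0 0 0 0; 18 -10 32.4 0 0 0 0; 18 -10 32.4 0 0 0 0; 18 -10 32.4 0 0 0 0"}}

```text
time: 50.98
ee_pos: [0.5067, -0.3348, 0.1012]
orientation: [1.137, 1.255, -1.138]
wrist_force: [0.6, 0.1, 0.9]
gripper_width: 0.006
```

>>> {"name": "jog_arm", "arguments": {"series": "18 -10 32.4 0 0 0 0; 30 0 0 0 0 0 0; 30 0 0 0 0 0 0; 0 0 0 0 0 0 0; 0 0 0 0 0 0 0"}}

```text
time: 51.4
ee_pos: [0.4995, -0.3658, 0.023]
orientation: [1.138, 1.258, -1.139]
wrist_force: [-0.6, 1.0, -0.2]
gripper_width: 0.004
```

Run:
```python
from h import *
seq((499.5,-366.5,30,5.5))
```

```text
t=51.40 pos [ 499.5 -365.8   61.3] yaw 5.53 board [ 462.2 -412. ] tilt [-0.0039  0.003 ] F [-0.6  1.  -0.2] w 0.4 q7 -1.03
[ 499.5 -366.5   30.     5.5] total [31.3 -0.1  0.7] turn 0.001 rows 1 each [31.3 -0.1  0.7] 0.001
```

>>> {"name": "jog_arm", "arguments": {"series": "20 0 0 0 0 0 0; 11 0 0 0 0 0 0; 4 0 0 0 0 0 0; 4 0 0 0 0 0 0; 3 0 0 0 0 0 0"}}

```text
time: 51.82
ee_pos: [0.5018, -0.3674, -0.0165]
orientation: [1.138, 1.252, -1.138]
wrist_force: [-0.4, 1.8, 2.8]
gripper_width: 0.003
```

>>> {"name": "jog_arm", "arguments": {"series": "2 0 0 0 0 0 0; 2 0 0 0 0 0 0; 1 0 0 0 0 0 0; 0 0 0 0 0 0 0; 0 0 0 0 0 0 0"}}

```text
time: 52.23
ee_pos: [0.5018, -0.3675, -0.0219]
orientation: [1.139, 1.252, -1.138]
wrist_force: [-0.1, 2.5, 4.1]
gripper_width: 0.006
```

>>> {"name": "jog_arm", "arguments": {"series": "1 0 0 0 0 0 0; 1 0 0 0 0 0 0; 1 0 0 0 0 0 0; 0 0 0 0 0 0 0; 0 0 0 0 0 0 0"}}

```text
time: 52.65
ee_pos: [0.5019, -0.3676, -0.0227]
orientation: [1.138, 1.252, -1.138]
wrist_force: [-6.2, 6.4, 24.6]
gripper_width: 0.005
```

The button bottomed out: force jumped to 25 N at tip z 15.6 mm, 8 mm below its top. I'll release and lift clear.

>>> {"name": "jog_arm", "arguments": {"series": "0 0 0 0 0 0 0; -10 0 0 0 0 0 0; -20 0 0 0 0 0 0; -35 0 0 0 0 0 0; -35 0 0 0 0 0 0"}}

```text
time: 53.07
ee_pos: [0.4999, -0.3675, 0.0745]
orientation: [1.138, 1.255, -1.14]
wrist_force: [-0.0, -0.3, -0.5]
gripper_width: 0.003
```

>>> {"name": "jog_arm", "arguments": {"series": "-20 0 0 0 0 0 0; 0 0 0 0 0 0 0; 0 0 0 0 0 0 0; 0 0 0 0 0 0 0; 0 0 0 0 0 0 0"}}

```text
time: 53.48
ee_pos: [0.5, -0.3672, 0.0929]
orientation: [1.138, 1.256, -1.14]
wrist_force: [-0.6, 1.0, -0.6]
gripper_width: 0.001
```

Run:
```python
from h import *
seq((499.5,-366.5,120,5.5))
pieces("z")
wrist("35",lo=.018,hi=.032)
for n,off in (("scene",.0014),("side",-.0005)):
    p,d,K,R,t=load(f"pics/{n}_z.npz"); X=cloud(p,d,K,R,t)*1000
    B=np.array(w2b(X[...,0],X[...,1])).transpose(1,2,0); z=X[...,2]-off*1000
    for nm,f in (("long",-120.7),("short",-200.3),("mid",-280.3)):
        m=(z>49)&(z<60)&(B[...,1]<f+6)&(B[...,1]>f-42)&(B[...,0]<690)&(B[...,0]>430)
        T=B[m]
        if len(T)>20: print(n,nm,"bx",np.round([T[:,0].min(),T[:,0].max()],1),"by-f",np.round([T[:,1].min()-f,T[:,1].max()-f],1))
```

```text
t=53.48 pos [ 500.  -367.2  131.2] yaw 5.48 board [ 462.5 -413.4] tilt [-0.0025  0.0013] F [-0.6  1.  -0.6] w 0.1 q7 -1.01
[ 499.5 -366.5  120.     5.5] total [11.2 -0.5 -0.7] turn -0.000 rows 1 each [11.2 -0.5 -0.7] -0.000
scene c [ 798. -553.] size 211 x 96 yaw 1.1 ztop 23
scene c [ 652. -428.] size 103 x 101 yaw 77.0 ztop 51
scene c [ 498. -367.] size 42 x 36 yaw 51.0 ztop 27
scene c [ 580. -165.] size 242 x 203 yaw 5.9 ztop 56
scene c [770. 173.] size 152 x 91 yaw 87.9 ztop 63
scene c [583. 514.] size 174 x 111 yaw -2.0 ztop 75
side c [586. 514.] size 167 x 119 yaw -2.3 ztop 75
side c [771. 174.] size 154 x 91 yaw 87.7 ztop 62
side c [ 618. -160.] size 198 x 166 yaw -84.8 ztop 55
side c [ 450. -242.] size 143 x 16 yaw -84.0 ztop 14
side c [ 652. -428.] size 103 x 102 yaw -74.8 ztop 50
side c [ 501. -373.] size 39 x 26 yaw 2.4 ztop 25
wrist c [ 604.7 -179.6] board [ 584.7 -236.7] size 88 x 7 yaw 1.6 z 25.2
wrist c [ 587.3 -262.5] board [ 559.4 -317.6] size 136 x 4 yaw 5.6 z 25.4
wrist c [ 649.1 -460.8] board [ 601.9 -520.9] size 52 x 11 yaw -5.9 z 24.9
wrist c [ 615.1 -405.8] board [ 573.4 -462.9] size 77 x 17 yaw 59.4 z 25.2
wrist c [ 499.9 -366.8] board [ 462.5 -413. ] size 39 x 39 yaw 5.1 z 23.1
scene long bx [439.8 681.6] by-f [-39.    2.6]
scene short bx [540.7 682.2] by-f [-39.3   2.6]
scene mid bx [489.1 681.8] by-f [-40.7   2.1]
side long bx [554.2 682.2] by-f [-38.4   1.4]
side short bx [541.9 682.8] by-f [-37.4   1. ]
side mid bx [516.7 682.4] by-f [-36.9   1. ]
```

View pics/side_z.png

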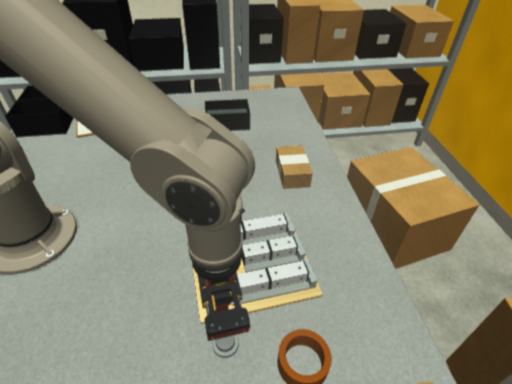

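The button is back up (top at 23.1 mm, as before), the six pieces are still home, the tape, carton and bin haven't moved, and the robot is touching nothing. Handing in.

```bash
python3 -c "
from plant import ctrl
print(ctrl.job_done())"
```

```text
the job is handed in; nothing more can be done
None
```

All six leg extensions are home on their rails, and the push button was pressed right down and let up. I handed the job in at about 53 s of robot time.

**Final checks**
- **Stacks:** from above, the three stacks measure 240 mm (long), 189 mm (mid) and 140 mm (short). Fronts are at the stop line and side edges within about 1 mm of the fences.
- **End pushes:** pushing each stack's rear end met 5–8 N with no movement.
- **Button:** it bottomed out with a jump to 25 N about 8 mm down. Its top was back at 23 mm afterwards.
- **Bystanders:** the tape roll, carton and parts bin measure where they started.

**What went wrong or disagreed**
- **Finger tips:** the real tips are 38 mm behind the reported TCP. Two grasps closed on nothing before I found this with a light touch, about 32 N on the first piece's top.
- **Knocked piece:** one mid piece was knocked a few centimetres. I spotted this before grasping it and picked it up from its new place.
- **Last mid piece:** it rolled about 9° in the grip and its edge landed on the fence, pressing with about 21 N. I set it down flat in the lane, regrasped it and pushed it home.
- **Last look:** the closing side and scene views were partly blocked by the arm or coarser (edges 1–3 mm off). They agreed with the close-up but cannot confirm it to the millimetre.

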